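# Clear a jammed block-feed chute

### The arm

A 6-joint arm with a two-finger parallel gripper is mounted at the origin on a cart in front of the work surface, level with it; the furniture and walls round the work are solid. World frame = base frame: x ahead of the robot, y to its left, z up, the work surface at z = 0. Lengths are in mm, angles in rad, forces in N, time in s.
With the tool pointing down it reaches from about 225 to 875 mm from the base axis. Payload 3.4 kg.
Tool frame: the origin (TCP) lies at the very end of the fingers, on their centre line; the grasp point (between the pads) lies env.tcp_to_grasp behind it (env.tcp_to_grasp is the distance from the TCP to the grasp point, in mm); z points along the fingers, y is the line along which they close (so a half turn about z gives the same grasp; the last joint's range is limited). The gripper opens to 85 mm and grips with 20 to 120 N. Pads are 22 mm wide; open, the fingers measure 114 mm over their backs; the gripper's body (76 mm by 85 mm) begins 54 mm behind the grasp point. The pads swing forward as they close: fully open they stand 13 mm farther back than shut.
Start: joints at [-1.358, 0.276, 1.505, -0, 1.361, -0.121], TCP at [188.39, -543.297, 231.328] pointing down, gripper open.
Joint ranges: [-2.89, 2.89], [-0.75, 2.08], [0.22, 2.7], [-1.18, 4.32], [0.11, 2.71], [-2.7, 2.7]. Speed limits (rad/s): [2.57, 2.57, 3.14, 3.14, 3.14, 3.14].

### API

Orientations are given as a rotation vector (axis times angle).
In Python, from rig import env gives the robot as it stands.
- The arm moves only by the shell command python3 -m creep 'ROWS' [FORCE]. ROWS is JSON, a list of rows, each an object of numbers: "x", "y", "z": the shift along the world's x, y, z in units of 0.1 m (1.0 is 0.1 m); "ax", "ay", "az": the turn, a rotation vector about the world's x, y, z in units of pi/2 rad (1.0 is pi/2 rad); "claw": the opening, from 0 (shut) to 1 (fully open). In form: [{"x": .., "y": .., "z": .., "ax": .., "ay": .., "az": .., "claw": ..}, ...]. A call has 1 to 8 rows; each row is the pose to reach, as a shift and turn from the pose commanded when the call began; what a row does not reach only later rows make up. A row lasts 1/10 s, in which the tool goes at most 50 mm and 8.59 degrees, less where a joint would pass 70% of its speed; a pose out of reach is approached as far as the arm can. A call with a number of a shift or a turn outside -1 to 1 is refused whole. A call with a gripper value outside its range is refused whole. The fingers move at their own pace and stop on an object; FORCE is the grip in N (left out, the last holds). Time passes only in rows, so rows that repeat a pose let the fingers close. It gives the time, the measured TCP pose, the force, the opening and the grip force at its end, in the units of the state.
- env.read_state(): the state, without advancing time (a new reading comes with each control period).
- env.get_image(name): name is "scene" or "top"; returns (picture, depth): 420x560x3 uint8, red, green, blue; 420x560 float32, mm along the optical axis (not along the pixel's ray), 0 where there is no reading.
- env.calibration(name): a dict with "intrinsics" (3x3 intrinsics, pixels), "rvec" (rotation vector, rad) and "tvec" (3), from world to camera coordinates, as OpenCV has them. Camera axes: x right, y down, z forward; pixel columns grow to the right and rows downward; lengths in mm; the calibration is good to about 2 mm. A picture is of the moment at which its call begins. calibration takes no time and is no camera call.
- env.finish_job(): hands the job in; it is judged then, once.
Trained networks look in the newest picture that a camera, given by its name, has taken for a name from the list of things; names that differ only in an ending like _2 or _b are one class to them, and where a whole thing is asked for, a point or a joint stands for the part that bears it (a point fixed in the world has none). Each returns a list of dicts, best first, with "confidence" (0 to 1); they miss things now and then, are a little off and sometimes report something else, mostly with a low value. They report only what shows in the picture. A call takes as long as a camera call. They do not tell look-alikes from the thing itself.
- env.silhouettes(label, camera): "mask" (420x560 bool, what is visible of it) and "point" ([row, column] in pixels, amid what is visible of it).
- env.place_of(label, camera): "point" ([row, column] in pixels: a listed point, or the origin of a listed thing).
The state is a dict: "clock": time; "joint_positions": joint angles; "joint_vel": joint speeds; "joint_efforts": joint torques, N m; "tcp_pos": TCP position; "ee_rot": TCP orientation; "ft_force": force on the tool from outside, world axes, zero at the start; "moment": the same for the moment, N m; "width": finger opening in mm; "grasp_force": force on a finger pad.
Only numpy, scipy, OpenCV 4.12 (cv2) and the standard library are available. Lean on these libraries where they do the work, as an engineer would, in place of code of your own. Each camera call takes 0.05 s, during which the arm holds its last target. There are 200 camera calls.

### The job

The feed chute has jammed: a beech block has turned crosswise in its throat, under the yellow clean-out cover, which rocks up when its short black end is pressed and can then be swung wide open. Push the jammed block back up the chute until it is clear of the side lips and lift it out at the hopper, take out any other block under the lips or in the hopper and any that has fallen on the bench, and lay them all flat and side by side on the floor of the blue tray. Finally swing the cover shut flush again, and leave the pencil, screwdriver and spanner where they lie.

Things in the scene. Friction and masses are not known exactly. Their poses are not given: they have to be found in the camera images.
- chute: Sheet-metal feed chute on a plywood board, fixed, sloping 15 degrees down to the left. Frame: origin on its sliding floor, 78 mm over the bench; x up the slope, y across, z square off the floor (tilted 15 degrees from vertical). Along x (mm): end stop -150; narrow lane 49 wide inside to -55; throat spreading 49 to 84 wide up to -20; wide part 84 inside to 112; open hopper to 210.
- throat (a point): Point on the chute floor, mid-width, at the narrow end of the throat (x = -55 mm in the chute frame); axes as the chute's. Below it runs the narrow lane, walls 40 mm high; above it the side walls spread, from 49 mm apart here to 84 mm apart 35 mm further up. A crosswise block jams about 20 mm up from here.
- lip_end (a point): Point on the chute floor, mid-width, where lips end and hopper begins (x = 112 mm); axes as the chute's. From x = -58 to here a lip at each side (underside 36, top 40 mm over the floor) leaves a slot 50 wide down the middle: fingers fit through, a crosswise block does not, until wholly beyond here. Hopper walls: 84 apart here, 112 at its back wall (24 high, 98 mm on), 52 high.
- cover (a joint): Angle (rad) of the yellow cover: 0 shut, flush with the lips; grows as its long end rises, stop at 2.05 (leaning back over the lane). Plate 149 x 46 x 5 mm on a pivot across the chute at x = -92, z = 37.5 mm: reaches 115 mm up the chute, 34 mm down; closes the slot to x = 23, beyond which it is always open. Stiff: stays at any angle it is left.
- press_pad (a point): Point on top of the cover's short end, on the black ribbed pad, 27 mm from the pivot. Pressed down here with 6 to 12 N, by 5 to 12 mm, the cover tips 0.4 rad or more. Moves with the cover; axes: x along the plate from the pivot to the long end, y across, z out of its upper face.
- cover_grip (a point): Point in the cover's long end, mid-width and mid-thickness, 100 mm from the pivot and 15 mm short of the tip. Once tipped 0.33 rad or more this end stands clear of the lips: pinch its side edges (46 mm apart) from above here and lead it round the pivot in an arc; it turns between the fingers. Moves with the cover; axes as press_pad.
- block_a: Jammed beech block, 38 (x) x 70 (y) x 16 (z) mm, 30 g; origin at the centre of its underside. It starts lying crosswise in the throat under the cover.
- block_b: Beech block of the same size, axes and origin; may be absent. If present it starts skewed across the wide part, under the lips, just up the chute from the cover.
- block_c: Beech block of the same size, axes and origin; may be absent. If present it starts lying in the open hopper.
- block_d: Beech block of the same size, axes and origin; may be absent. If present it starts lying flat on the bench to the left.
- tray: Loose blue square stock tray, 180 x 180 mm outside, walls 5 thick and 28 high, floor 5 thick; origin at the centre of its underside. It stands on the brown insert behind the chute.
- pencil: Flat red carpenter's pencil, 14 x 178 x 8 mm, lying on the bench near its left edge; a bystander. Origin at the centre of its underside.
- screwdriver_b: Blue-handled screwdriver, 186 mm long, lying to the right of the long rip fence; a bystander. Origin at the centre of its underside.
- spanner_13: Combination spanner, 174 mm long, lying to the right of the blue screwdriver; a bystander. Origin at the centre of its underside.
There are look-alikes about, which are no part of the job. What is shaped like the block_b but purple or red is not meant. What is shaped like the block_c but red is not meant.

How it is judged:
By the outcome, as a careful person would: the job done as asked, in the order asked, and still so for the second after the job is handed in, with the robot touching nothing.
Of block_b, block_c, block_d only 1 to 3 are there at a start; the rules pass over those that are not, and their reading is None.
At some moment in a run one of tray may be knocked a few centimetres aside while the robot is not near it.
Once in a run the grip may slacken for a moment while it holds something.
It also fails if it takes over 210 s, if anything falls off the work surface, if the arm or the gripper's body presses on something with over 40 N, if the wrist force passes 120 N, or if a joint passes its speed limit or range.

## Working session

There is one attempt and no reset: what is moved stays moved. The work goes in short steps, Python scripts to look and compute and a shell command to move; the robot and the scene stay as the last step left them, time stands still between calls to the robot, and variables do not carry over. Pictures are saved under pics/ and viewed, at most 14 in all, crops included, and the job is handed in when it is done.

```bash
ls; mkdir -p pics; cat > h.py <<'E'
import numpy as np, cv2
from rig import env
def cal(n):
    c=env.calibration(n); return np.array(c["intrinsics"],float),cv2.Rodrigues(np.array(c["rvec"],float))[0],np.array(c["tvec"],float).ravel()
def back(n,r,c,d):
    K,R,t=cal(n); p=np.linalg.inv(K)@np.array([c,r,1.])*d; return R.T@(p-t)
def ray_z(n,r,c,z):
    K,R,t=cal(n); d=R.T@np.linalg.inv(K)@np.array([c,r,1.]); o=-R.T@t; return o+d*(z-o[2])/d[2]
def cloud(n,dep):
    K,R,t=cal(n); v,u=np.mgrid[0:dep.shape[0],0:dep.shape[1]]
    p=np.stack([(u-K[0,2])/K[0,0]*dep,(v-K[1,2])/K[1,1]*dep,dep],-1); return (p-t)@R
def proj(n,P):
    K,R,t=cal(n); q=(np.atleast_2d(P)@R.T+t)@K.T; return q[:,:2]/q[:,2:]
def snap(n,f=None,box=None,s=1):
    im,d=env.get_image(n)
    if f:
        a=im if box is None else im[box[0]:box[1],box[2]:box[3]]
        cv2.imwrite("pics/"+f,cv2.resize(a,None,fx=s,fy=s,interpolation=cv2.INTER_CUBIC)[:,:,::-1])
    return im,d
E
python3 - <<'E'
from h import *
np.set_printoptions(precision=1,suppress=True)
for n in("scene","top"):
    im,d=snap(n,n+"0.png",s=1.4); K,R,t=cal(n); print(n,K.tolist(),-R.T@t,R[2])
print(env.tcp_to_grasp, env.read_state())
E
```

```text
pics
scene [[512.7542564387411, 0.0, 287.4346285798498], [0.0, 512.7542564387411, 214.73051968311339], [0.0, 0.0, 1.0]] [-428.4  641.3  815.2] [ 0.7 -0.5 -0.5]
top [[431.07469594072495, 0.0, 284.4316844842742], [0.0, 431.07469594072495, 214.4694772076671], [0.0, 0.0, 1.0]] [ 408.1  -67.3 1286.9] [ 0.2 -0.  -1. ]
18.700000000000003 {'clock': 0.1, 'joint_positions': array([-1.4,  0.3,  1.5, -0. ,  1.4, -0.1]), 'joint_vel': array([-0., -0., -0.,  0.,  0.,  0.]), 'joint_efforts': array([  0. , -41.8, -24.6,  -0. ,   0. ,   0. ]), 'tcp_pos': array([ 188.3, -542.8,  230.5]), 'ee_rot': array([-3.1, -0.5,  0. ]), 'ft_force': array([-0.1, -0.3,  0.5]), 'moment': array([ 0. , -0.1,  0. ]), 'grasp_force': 0.0, 'width': 85.42987087976765}
```

View pics/top0.png

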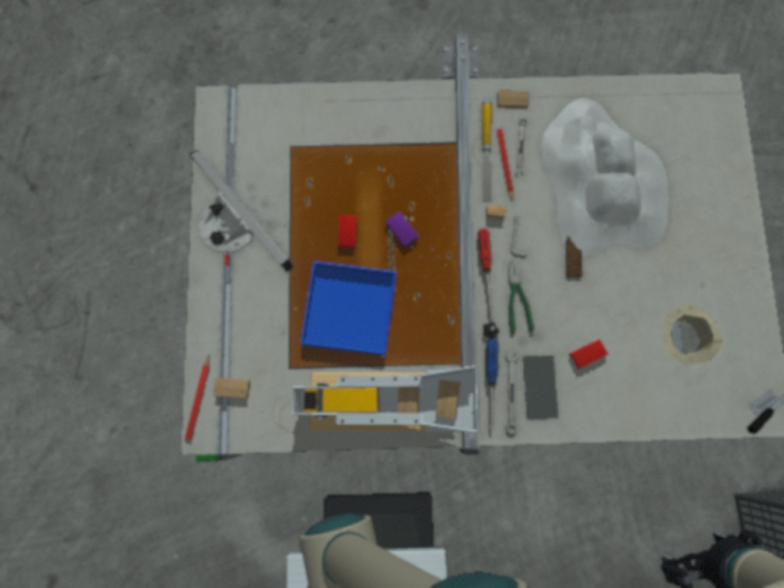

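View pics/scene0.png

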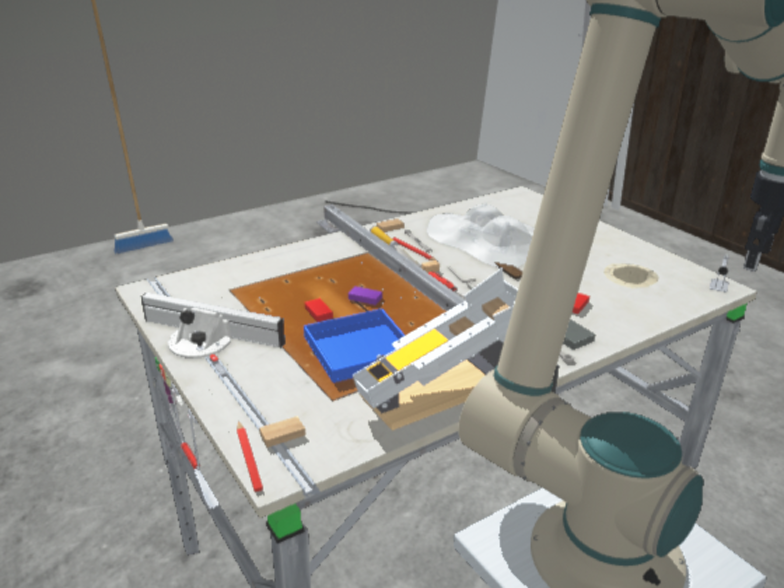

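```bash
python3 - <<'E'
from h import *
np.set_printoptions(precision=1,suppress=True)
im,d=snap("top"); P=cloud("top",d); np.savez("d0.npz",im=im,d=d,P=P)
for l in ["cover_grip","press_pad","throat","lip_end","chute","tray"]:
    for q in env.place_of(l,"top")[:2]:
        r,c=q["point"]; print(l,q["confidence"],[r,c],P[int(round(r)),int(round(c))])
for q in env.silhouettes("block_a","top"):
    m=q["mask"]; print("blk",q["confidence"],q["point"],m.sum(),np.median(P[m],0),np.median(im[m],0),cv2.minAreaRect(np.argwhere(m)[:,::-1].astype(np.float32)))
for q in env.silhouettes("cover","top")[:1]:
    m=q["mask"]; print("cov",q["confidence"],cv2.boxPoints(cv2.minAreaRect(np.argwhere(m)[:,::-1].astype(np.float32))).tolist())
E
```

```text
cover_grip 0.76 [286.3, 262.9] [446.4 -15.7 118.5]
cover_grip 0.59 [282.6, 321.3] [ 449.2 -169.7  135.3]
press_pad 0.98 [284.7, 217.6] [453.8 108.9  89. ]
throat 0.69 [285.1, 245.8] [451.   31.  103.2]
throat 0.19 [288.9, 262.5] [438.6 -12.9 119.7]
lip_end 0.66 [285.8, 307.9] [ 443.1 -136.4  112.6]
lip_end 0.49 [215.6, 251.6] [659.4  18.1  10. ]
chute 0.6 [286.5, 264.5] [446.2 -18.5 122.3]
tray 0.96 [218.8, 253.2] [650.2  15.3   9.6]
blk 0.92 [283.9, 320.9] 453 [ 442.2 -165.7  132.9] [104.  97.  77.] ((319.4262390136719, 285.31146240234375), (17.20178985595703, 27.703937530517578), 5.19442892074585)
blk 0.82 [276.9, 166.0] 323 [485.2 274.6  15.9] [131. 114.  86.] ((165.5, 276.5), (13.0, 25.0), 90.0)
blk 0.65 [165.1, 286.0] 280 [819.2 -92.3  15.7] [ 84.  42. 111.] ((286.8399963378906, 163.6199951171875), (22.800003051757812, 12.600001335144043), 53.13010025024414)
blk 0.56 [292.0, 269.9] 31 [433.3 -31.2  95.9] [116.  95.  60.] ((269.6587829589844, 289.5353088378906), (3.6878182888031006, 10.954989433288574), 12.528807640075684)
blk 0.54 [170.8, 249.3] 278 [818.8  27.9  15.4] [139.  27.  23.] ((247.71791076660156, 165.0136260986328), (12.53803539276123, 22.3938045501709), 3.5763344764709473)
blk 0.53 [289.3, 291.9] 313 [444.3 -91.  113.3] [93. 88. 73.] ((291.0, 285.5), (19.0, 16.0), 90.0)
blk 0.52 [253.3, 419.8] 302 [ 535.  -478.8   16.1] [143.  33.  30.] ((420.40008544921875, 252.30001831054688), (12.521980285644531, 23.702320098876953), 63.43495178222656)
cov 0.81 [[215.53741455078125, 276.66009521484375], [268.7723388671875, 274.94281005859375], [269.3815002441406, 293.826416015625], [216.14657592773438, 295.543701171875]]
```

The top view shows the chute running left to right: black pad at about (311,398) in the 1.4× picture, yellow cover at (350,400). One block sits under the lips at (408,398), one in the hopper at (447,400) and one on the bench at (232,388), so B, C and D are all there. The tray is at (350,310). The red and purple blocks are look-alikes.

Next I fit the chute frame.

```bash
cat > fit.py <<'E'
from h import *
from scipy.optimize import minimize
np.set_printoptions(precision=2,suppress=True)
z=np.load("d0.npz"); im,P=z["im"],z["P"]
hsv=cv2.cvtColor(im,cv2.COLOR_RGB2HSV)
yel=cv2.inRange(hsv,(20,150,60),(35,255,255))>0; yel[:250]=0; yel[310:]=0; yel[:,:200]=0; yel[:,290:]=0
core=cv2.erode(yel.astype(np.uint8),np.ones((3,3)))>0
Q=P[core]; m=np.median(Q,0); A=np.c_[Q[:,:2],np.ones(len(Q))]; co=np.linalg.lstsq(A,Q[:,2],rcond=None)[0]
n=np.array([-co[0],-co[1],1]); n/=np.linalg.norm(n); print("yellow",core.sum(),"tilt",np.degrees(np.arccos(n[2])),"downhill yaw",np.degrees(np.arctan2(n[1],n[0])),"res",np.std(A@co-Q[:,2]))
pts=np.argwhere(yel)[:,::-1].astype(np.float32); r=cv2.minAreaRect(pts); print(r); 
# wall-top clouds: points with height, region of chute
reg=(P[...,0]>370)&(P[...,0]<520)&(P[...,1]>-210)&(P[...,1]<160)&(P[...,2]>60)
def frame(p):
    x0,y0,yaw=p; c,s=np.cos(np.radians(15)),np.sin(np.radians(15))
    h=np.array([np.cos(yaw),np.sin(yaw),0]); X=c*h+s*np.array([0,0,1]); Z=-s*h+c*np.array([0,0,1]); Y=np.cross(Z,X)
    return np.array([X,Y,Z]).T,np.array([x0,y0,78.])
# plane-only estimate of along position + cover outline
def to(p,W): F,o=frame(p); return (W-o)@F
K,R,t=cal("top")
def cost(p):
    F,o=frame(p)
    e=0
    L=to(p,Q); e+=np.mean((L[:,2]-40)**2)*1
    C=np.array([[-60,-23,40],[-60,23,40],[23,-23,40],[23,23,40]])@F.T+o
    uv=proj("top",C)
    bb=cv2.boxPoints(r); 
    # right edge of yellow & top/bottom edges
    right=sorted(bb.tolist(),key=lambda q:-q[0])[:2]; right.sort(key=lambda q:q[1]); left=sorted(bb.tolist(),key=lambda q:q[0])[:2]; left.sort(key=lambda q:q[1])
    q=uv[2:]; q=q[np.argsort(q[:,1])]
    e+=np.sum((q-(np.array(right)+[[.5,-.5],[.5,.5]]))**2)*4
    return e
best=minimize(cost,[446,-5,-np.pi/2],method="Nelder-Mead",options=dict(maxiter=4000,xatol=1e-4,fatol=1e-4)); print(best.x,best.fun,np.degrees(best.x[2]))
L=to(best.x,P[reg]); 
for a,b in((-140,-70),(-50,20),(25,105),(115,150),(150,200)):
    for lo,hi in((37,43),(48,55)):
        s=L[(L[:,0]>a)&(L[:,0]<b)&(L[:,2]>lo)&(L[:,2]<hi)]
        if len(s): print(a,b,lo,len(s),"y pct",np.percentile(s[:,1],[0,5,95,100]),"z",np.median(s[:,2]))
np.save("pose.npy",best.x)
F,o=frame(best.x)
V=np.array([[x,y,40] for x in(-150,-58,23,112) for y in(-25,25)]+[[210,-56,52],[210,56,52],[112,-42,52],[112,42,52],[-126,-23,40],[-126,23,40]])
big=cv2.resize(im[240:330,190:360],None,fx=4.6,fy=4.6,interpolation=cv2.INTER_CUBIC)
for u,v in proj("top",V@F.T+o): cv2.drawMarker(big,(int((u+.5-190)*4.6),int((v+.5-240)*4.6)),(255,0,255),cv2.MARKER_CROSS,14,1)
cv2.imwrite("pics/fit0.png",big[:,:,::-1])
E
python3 fit.py
```

```text
yellow 536 tilt 63.60133827500916 downhill yaw 23.926522324386475 res 81.39034325573554
((243.5, 285.0), (16.0, 51.0), 90.0)
[450.15 -19.99  -1.69] 6962.1606084357045 -96.96608793341132
-140 -70 37 321 y pct [-44.51 -39.07  15.79  23.36] z 40.485563229672806
-50 20 37 681 y pct [-51.18 -45.22  37.1   44.73] z 40.16783534905404
25 105 37 377 y pct [-44.66 -40.4   47.32  50.58] z 40.178462614508504
115 150 37 3 y pct [51.52 51.54 55.05 55.43] z 42.21403994843511
115 150 48 29 y pct [-39.99 -39.66  60.07  60.33] z 52.980541100875136
150 200 37 3 y pct [59.18 59.57 66.66 67.05] z 38.80517690794992
150 200 48 46 y pct [-42.7  -42.12  70.26  71.43] z 53.26287342574921
```

View pics/fit0.png

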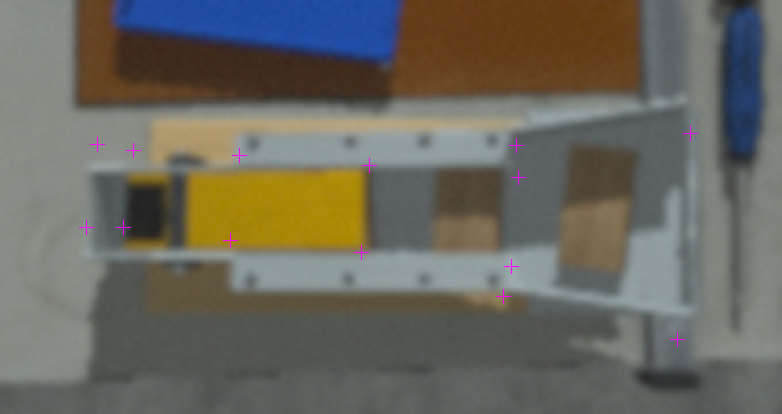

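The outline fit was spoilt by depth pixels with no reading. The overlay crosses are visibly rotated. I refit from corners read in this crop: cover end (367,170)/(365,250), lip ends (237,167)/(231,252), hopper back (687,97)/(692,312).

```bash
cat > fit2.py <<'E'
from h import *
from scipy.optimize import least_squares
np.set_printoptions(precision=2,suppress=True)
z=np.load("d0.npz"); im,P,d=z["im"],z["P"],z["d"]
hsv=cv2.cvtColor(im,cv2.COLOR_RGB2HSV)
yel=cv2.inRange(hsv,(20,150,60),(35,255,255))>0; yel[:270]=0; yel[300:]=0; yel[:,:228]=0; yel[:,275:]=0; yel&=d>0
core=cv2.erode(yel.astype(np.uint8),np.ones((3,3)))>0; Q=P[core]
Q=Q[(Q[:,2]>70)&(Q[:,2]<150)]
A=np.c_[Q[:,:2],np.ones(len(Q))]; co=np.linalg.lstsq(A,Q[:,2],rcond=None)[0]
print("slope deg",np.degrees(np.arctan(np.hypot(*co[:2]))),"yaw",np.degrees(np.arctan2(co[1],co[0])),"res",np.std(A@co-Q[:,2]),len(Q))
def frame(p):
    x0,y0,yaw=p; c,s=np.cos(np.radians(15)),np.sin(np.radians(15))
    h=np.array([np.cos(yaw),np.sin(yaw),0]); X=c*h+s*np.array([0,0,1]); Z=-s*h+c*np.array([0,0,1]); Y=np.cross(Z,X)
    return np.array([X,Y,Z]).T,np.array([x0,y0,78.])
C=np.array([[23,23,40],[23,-23,40],[-58,25,40],[-58,-25,40],[210,56,52],[210,-56,52]],float)
px=(np.array([[367,170],[365,250],[237,167],[231,252],[687,97],[692,312]])+.5)/4.6-.5+[190,240]
def res(p):
    F,o=frame(p); return (proj("top",C@F.T+o)-px).ravel()
s=least_squares(res,[446,0,-np.pi/2]); print(s.x,np.degrees(s.x[2])); print(s.fun.reshape(-1,2))
F,o=frame(s.x); print("cover z by depth",np.median(((Q-o)@F)[:,2]))
reg=(P[...,0]>370)&(P[...,0]<520)&(P[...,1]>-210)&(P[...,1]<160)&(d>0)
L=(P[reg]-o)@F
for a,b in((-45,20),(30,105),(115,150),(150,200)):
    for lo,hi in((38,43),(49,55)):
        q=L[(L[:,0]>a)&(L[:,0]<b)&(L[:,2]>lo)&(L[:,2]<hi)]
        if len(q)>5: print(a,b,lo,len(q),"y",np.percentile(q[:,1],[1,99]),"z",np.median(q[:,2]))
q=L[(abs(L[:,1])<20)&(L[:,2]<25)&(L[:,2]>-10)]
for x in range(25,215,6):
    w=q[abs(q[:,0]-x)<3]
    if len(w): print(x,np.median(w[:,2]),end=" | ")
np.savez("frame.npz",F=F,o=o,yaw=s.x[2])
V=np.array([[x,y,40] for x in(-150,-58,23,112) for y in(-25,25)]+[[210,-56,52],[210,56,52],[112,-42,52],[112,42,52],[-126,-23,40],[-126,23,40]])
big=cv2.resize(im[240:330,190:360],None,fx=4.6,fy=4.6,interpolation=cv2.INTER_CUBIC)
for u,v in proj("top",V@F.T+o): cv2.drawMarker(big,(int((u+.5-190)*4.6),int((v+.5-240)*4.6)),(255,0,255),cv2.MARKER_CROSS,14,1)
cv2.imwrite("pics/fit1.png",big[:,:,::-1])
E
python3 fit2.py
```

```text
slope deg 14.774677066504264 yaw -88.46425578208921 res 2.140069793700955 506
[448.92 -21.27  -1.6 ] -91.61224793894746
[[ 0.11 -0.32]
 [ 0.46 -0.25]
 [-0.11  0.05]
 [ 0.87  0.23]
 [-0.67  1.16]
 [-0.59 -0.8 ]]
cover z by depth 40.65121332338429
-45 20 38 581 y [-44.56  43.46] z 40.53233314864636
30 105 38 342 y [-44.6   44.64] z 40.630178481881536
115 150 49 31 y [-49.57  49.36] z 53.34165975978927
150 200 49 43 y [-58.33  55.98] z 53.711879849458356
25 0.8720351455745634 | 31 0.7138438987400624 | 37 0.14859699218109546 | 43 0.6962574942070549 | 49 0.6620498201033327 | 55 15.540980393792614 | 61 16.73923144428014 | 67 16.93006011591178 | 73 16.886666403874734 | 79 16.090789931708 | 85 16.967111762159263 | 91 17.168318054250285 | 97 1.4556886958399666 | 103 1.1130454938346823 | 109 0.6074520086307726 | 115 0.5165590270756547 | 121 0.8338621746731052 | 127 1.250892783609928 | 133 14.544160366073378 | 139 16.284953860311653 | 145 16.652934721516818 | 151 16.69325185205004 | 157 16.75974780682467 | 163 16.437477431922883 | 169 16.47099210826433 | 175 0.8834563881264255 | 181 1.0820123797855792 | 187 0.5576276630661676 | 193 1.6698657114834783 | 199 5.492485368578948 |
```

View pics/fit1.png

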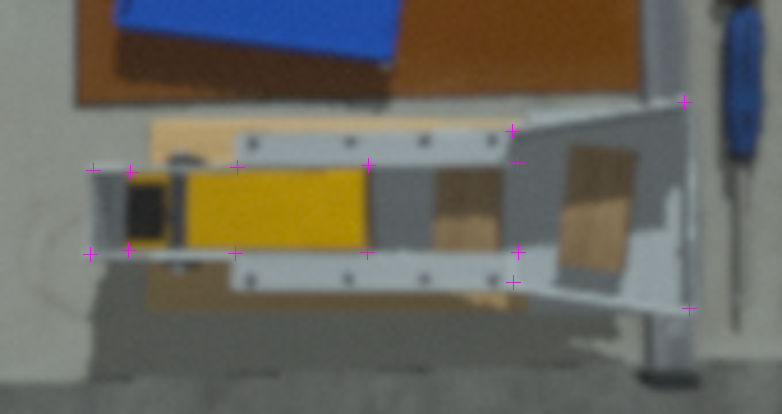

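The crosses now sit on the corners, to about 1 px. Next I measure the block poses and the tray, and write a helper that works out deltas.

```bash
cat >> h.py <<'E'
import sys
from scipy.spatial.transform import Rotation as Ro
def fr():
    z=np.load("frame.npz"); return z["F"],z["o"]
def delta(pos,zt,yt):
    """print shift/turn (creep units) from measured pose to TCP pos with tool z=zt, closing axis yt"""
    s=env.read_state(); R0=Ro.from_rotvec(s["ee_rot"])
    z=np.array(zt,float); z/=np.linalg.norm(z); y=np.array(yt,float); y-=z*(y@z); y/=np.linalg.norm(y)
    best=None
    for sg in(1,-1):
        R=Ro.from_matrix(np.array([np.cross(sg*y,z),sg*y,z]).T); v=(R*R0.inv()).as_rotvec()
        if best is None or np.linalg.norm(v)<np.linalg.norm(best): best=v
    print("d xyz",np.round((np.array(pos)-s["tcp_pos"])/100,3),"turn",np.round(best/(np.pi/2),3),"deg",round(np.degrees(np.linalg.norm(best)),1),"j6",round(s["joint_positions"][5],2),"clk",round(s["clock"],1))
def chute(p,yawoff=0,across=False):
    F,o=fr(); a=np.radians(yawoff); ax=F[:,0]*np.cos(a)+F[:,1]*np.sin(a); 
    if across: ax=F[:,1]
    delta(o+F@np.array(p,float),-F[:,2],ax)
def world(p,yaw):  # closing axis at yaw (deg) in world
    a=np.radians(yaw); delta(p,[0,0,-1],[np.cos(a),np.sin(a),0])
def tray(show=True):
    im,d=env.get_image("top"); P=cloud("top",d); q=env.silhouettes("tray","top")[0]; m=q["mask"]&(d>0)
    T=P[m]; T=T[(T[:,2]>21)&(T[:,2]<40)]
    c,sz,a=cv2.minAreaRect(T[:,:2].astype(np.float32)); a=(a+45)%90-45
    print("tray",np.round(c,1),np.round(sz,1),"yaw",round(a,1),"conf",q["confidence"]); return im,d,P,c,a
E
python3 - <<'E'
from h import *
np.set_printoptions(precision=1,suppress=True)
im,d,P,c,a=tray()
F,o=fr(); L=(P-o)@F
for n,lo,hi in(("B",28,110),("C",118,197)):
    m=(d>0)&(L[...,0]>lo)&(L[...,0]<hi)&(abs(L[...,1])<(25 if n=="B" else 55))&(L[...,2]>10)&(L[...,2]<22)
    m=cv2.morphologyEx(m.astype(np.uint8),cv2.MORPH_OPEN,np.ones((3,3)))>0
    r=cv2.minAreaRect(L[m][:,:2].astype(np.float32)); print(n,m.sum(),r,L[m].mean(0))
    for y in range(-30,31,10):
        w=L[m&(abs(L[...,1]-y)<4)]
        if len(w): print(y,w[:,0].min().round(),w[:,0].max().round(),end=" | ")
    print()
m=(d>0)&(abs(P[...,0]-485)<50)&(abs(P[...,1]-275)<60)&(P[...,2]>10)&(P[...,2]<22)
print("D",cv2.minAreaRect(P[m][:,:2].astype(np.float32)),P[m].mean(0))
m=(d>0)&(abs(P[...,1]+195)<25)&(P[...,0]>500)&(P[...,0]<800); print("fence top",np.percentile(P[m][:,2],[50,95,99]))
chute([152,0,120],0)
E
```

```text
Traceback (most recent call last):
  File "h.py", line 40, in tray
    im,d=env.get_image("top"); P=cloud("top",d); q=env.silhouettes("tray","top")[0]; m=q["mask"]&(d>0)
                                                   ~~~~~~~~~~~~~~~~~~~~~~~~~~~~~^^^
IndexError: list index out of range
```

```bash
python3 - <<'E'
s=open("h.py").read()
i=s.index('q=env.silhouettes("tray"'); j=s.index('\n',i)
s=s[:i]+'''hs=cv2.cvtColor(im,cv2.COLOR_RGB2HSV); m=(cv2.inRange(hs,(105,120,40),(128,255,255))>0)&(d>0)&(P[...,0]>480)&(P[...,1]>-180)&(P[...,1]<250)'''+s[j:]
s=s.replace(',"conf",q["confidence"])',',m.sum(),len(T))')
open("h.py","w").write(s)
E
cat > meas.py <<'E'
from h import *
np.set_printoptions(precision=1,suppress=True)
im,d,P,c,a=tray()
F,o=fr(); L=(P-o)@F
for n,lo,hi in(("B",28,110),("C",118,197)):
    m=(d>0)&(L[...,0]>lo)&(L[...,0]<hi)&(abs(L[...,1])<(25 if n=="B" else 55))&(L[...,2]>10)&(L[...,2]<22)
    m=cv2.morphologyEx(m.astype(np.uint8),cv2.MORPH_OPEN,np.ones((3,3)))>0
    if m.sum()<9: continue
    r=cv2.minAreaRect(L[m][:,:2].astype(np.float32)); print(n,m.sum(),r,L[m].mean(0))
    for y in range(-30,31,10):
        w=L[m&(abs(L[...,1]-y)<4)]
        if len(w): print(y,w[:,0].min().round(),w[:,0].max().round(),end=" | ")
    print()
m=(d>0)&(abs(P[...,0]-485)<50)&(abs(P[...,1]-275)<60)&(P[...,2]>10)&(P[...,2]<22)
if m.sum()>9: print("D",cv2.minAreaRect(P[m][:,:2].astype(np.float32)),P[m].mean(0))
m=(d>0)&(abs(P[...,1]+195)<25)&(P[...,0]>500)&(P[...,0]<800); print("fence top",np.percentile(P[m][:,2],[50,95,99]))
E
python3 meas.py; python3 -c "
from h import *
chute([152,0,120],0)"
```

```text
tray [647.2  26.4] [179.  179.9] yaw -9.0 3577 398
B 267 ((75.70318603515625, 0.1910228729248047), (48.661399841308594, 39.4644775390625), 87.77339935302734) [76.4  0.3 16.6]
-20 57.0 93.0 | -10 57.0 93.0 | 0 56.0 96.0 | 10 58.0 95.0 | 20 59.0 96.0 | 
C 387 ((152.59747314453125, 0.4604759216308594), (70.00515747070312, 38.880916595458984), 82.99433898925781) [152.8   0.3  16.6]
-30 130.0 168.0 | -20 131.0 169.0 | -10 133.0 170.0 | 0 133.0 172.0 | 10 137.0 172.0 | 20 136.0 175.0 | 30 137.0 175.0 | 
D ((489.07952880859375, 288.6847229003906), (102.23375701904297, 46.442081451416016), 75.712890625) [486.1 275.8  16. ]
fence top [ 0.7 42.8 45.2]
d xyz [2.573 4.063 0.019] turn [-0.166 -0.026 -0.229] deg 25.5 j6 -0.12 clk 0.7
```

```bash
python3 -m creep '[{"x":0.51,"y":0.81,"claw":0.7},{"x":0.51,"y":0.81,"claw":0.7}]'; python3 -m creep '[{"x":0.51,"y":0.81},{"x":0.51,"y":0.81}]';python3 -m creep '[{"x":0.51,"y":0.81},{"x":0.51,"y":0.81}]';python3 -m creep '[{"x":0.51,"y":0.81},{"x":0.51,"y":0.81}]';python3 -m creep '[{"x":0.51,"y":0.81},{"x":0.51,"y":0.81},{"x":0.51,"y":0.81}]'; python3 -c "
from h import *
chute([152.6,0,60],-7)"
```

```text
d xyz [ 2.568  3.902 -0.559] turn [-0.164 -0.036 -0.306] deg 31.5 j6 -0.12 clk 0.7validation failed for argument at $[0]...
validation failed for argument at $[0]...
validation failed for argument at $[0]...
validation failed for argument at $[0]...
validation failed for argument at $[0]...
```

```bash
python3 -m creep '[{"x":0.51,"y":0.78,"z":0,"ax":0,"ay":0,"az":0,"claw":0.7},{"x":0.51,"y":0.78,"z":0,"ax":0,"ay":0,"az":0,"claw":0.7}]'
```

```text
clock: 0.9
tcp_pos: [239.7, -464.6, 230.9]
ee_rot: [-3.098, -0.518, -0.001]
ft_force: [0.8, 0.2, 0.2]
width: 60.3
grasp_force: 0.0
```

```bash
python3 -m creep '[{"x":0.51,"y":0.78,"z":0,"ax":0,"ay":0,"az":0,"claw":0.7},{"x":0.51,"y":0.78,"z":0,"ax":0,"ay":0,"az":0,"claw":0.7}]' >/dev/null; python3 -m creep '[{"x":0.51,"y":0.78,"z":0,"ax":-0.08,"ay":-0.02,"az":-0.15,"claw":0.7},{"x":0.51,"y":0.78,"z":0,"ax":-0.08,"ay":-0.02,"az":-0.15,"claw":0.7}]'>/dev/null; python3 -m creep '[{"x":0.51,"y":0.78,"z":0,"ax":-0.08,"ay":-0.02,"az":-0.15,"claw":0.7},{"x":0.51,"y":0.78,"z":0,"ax":-0.08,"ay":-0.02,"az":-0.15,"claw":0.7}]'>/dev/null; python3 -m creep '[{"x":0.51,"y":0.78,"z":0,"ax":0,"ay":0,"az":0,"claw":0.7},{"x":0.51,"y":0.78,"z":0,"ax":0,"ay":0,"az":0,"claw":0.7},{"x":0.51,"y":0.78,"z":0,"ax":0,"ay":0,"az":0,"claw":0.7}]'; python3 -c "
from h import *
chute([152.6,0,60],-7);chute([152.6,0,1],-7)"
```

```text
clock: 1.8
tcp_pos: [425.8, -182.0, 231.0]
ee_rot: [2.936, -0.065, 0.015]
ft_force: [0.2, -0.5, -0.8]
width: 59.7
grasp_force: 0.0
d xyz [ 0.194  0.289 -0.556] turn [-0.036 -0.007 -0.066] deg 6.8 j6 1.27 clk 1.8
d xyz [ 0.19   0.136 -1.126] turn [-0.036 -0.007 -0.066] deg 6.8 j6 1.27 clk 1.8
```

```bash
python3 -m creep '[{"x":0.194,"y":0.289,"z":-0.2,"ax":-0.036,"ay":-0.007,"az":-0.066,"claw":0.7},{"x":0.194,"y":0.289,"z":-0.556,"ax":-0.036,"ay":-0.007,"az":-0.066,"claw":0.7},{"x":0.194,"y":0.289,"z":-0.556,"ax":-0.036,"ay":-0.007,"az":-0.066,"claw":0.7}]' >/dev/null;  python3 -m creep '[{"x":0,"y":-0.08,"z":-0.29,"ax":0,"ay":0,"az":0,"claw":0.7},{"x":0,"y":-0.14,"z":-0.54,"ax":0,"ay":0,"az":0,"claw":0.7},{"x":0,"y":-0.14,"z":-0.54,"ax":0,"ay":0,"az":0,"claw":0.7}]'; python3 -c "
from h import *
chute([152.6,0,0],-7)"
```

```text
clock: 2.4
tcp_pos: [440.1, -172.3, 119.9]
ee_rot: [2.87, -0.226, 0.005]
ft_force: [-1.4, 0.1, 0.7]
width: 59.9
grasp_force: 0.0
d xyz [ 0.047  0.037 -0.024] turn [ 0.    -0.005  0.005] deg 0.7 j6 1.58 clk 2.4
```

```bash
python3 -m creep '[{"x":0.047,"y":0.037,"z":-0.024,"ax":0,"ay":0,"az":0,"claw":0.7},{"x":0.047,"y":0.03,"z":-0.05,"ax":0,"ay":0,"az":0,"claw":0.7},{"x":0.047,"y":0.03,"z":-0.05,"ax":0,"ay":0,"az":0,"claw":0.7}]'; python3 -c "
from h import *
chute([152.6,0,0],-7)"
```

```text
clock: 2.7
tcp_pos: [448.0, -168.7, 117.5]
ee_rot: [2.869, -0.225, 0.016]
ft_force: [0.7, 1.6, -0.5]
width: 59.5
grasp_force: 0.0
d xyz [-0.032  0.001  0.   ] turn [ 0.002 -0.     0.004] deg 0.4 j6 1.6 clk 2.7
```

```bash
python3 -m creep '[{"x":-0.03,"y":0,"z":0,"ax":0,"ay":0,"az":0,"claw":0.3},{"x":-0.03,"y":0,"z":0,"ax":0,"ay":0,"az":0,"claw":0.3},{"x":-0.03,"y":0,"z":0,"ax":0,"ay":0,"az":0,"claw":0.3},{"x":-0.03,"y":0,"z":0,"ax":0,"ay":0,"az":0,"claw":0.3}]' 50; python3 -c "
from h import *
chute([152.6,0,0],-7)"
```

```text
clock: 3.1
tcp_pos: [444.2, -168.4, 117.2]
ee_rot: [2.869, -0.225, 0.014]
ft_force: [-1.4, 1.1, 6.2]
width: 36.4
grasp_force: 51.9
d xyz [ 0.006 -0.003  0.003] turn [ 0.001 -0.001  0.004] deg 0.4 j6 1.6 clk 3.1
```

```bash
python3 -m creep '[{"x":0,"y":0,"z":0.3,"ax":0,"ay":0,"az":0,"claw":0.3},{"x":0,"y":0,"z":0.7,"ax":0,"ay":0,"az":0,"claw":0.3},{"x":0,"y":0,"z":1.0,"ax":0,"ay":0,"az":0,"claw":0.3},{"x":0,"y":0,"z":1.0,"ax":0,"ay":0,"az":0,"claw":0.3}]'; cat >> h.py <<'E'
def slot(u,v,z):
    im,d,P,c,a=tray(); q=np.radians(a); e=np.array([np.cos(q),np.sin(q)]); f=np.array([-e[1],e[0]])
    D=P[...,:2]-np.array(c); m=(d>0)&(abs(D@e)<70)&(abs(D@f)<70)&(P[...,2]<40); print("floor pct",np.percentile(P[m][:,2],[10,50,90]).round(1))
    p=np.array(c)+u*e+v*f; print("slot",p.round(1)); world([p[0],p[1],z],90+a)
E
python3 -c "
from h import *
slot(38,36,60)"
```

```text
clock: 3.5
tcp_pos: [446.9, -169.3, 220.8]
ee_rot: [2.866, -0.226, 0.027]
ft_force: [-0.1, -0.4, 0.8]
width: 36.6
grasp_force: 51.0
tray [647.   26.6] [178.8 179.6] yaw -9.0 3453 353
floor pct [1.6 5.  8.3]
slot [690.1  56.3]
d xyz [ 2.448  2.249 -1.583] turn [ 0.169 -0.004 -0.   ] deg 15.2 j6 1.51 clk 3.5
```

```bash
python3 -m creep '[{"x":0.41,"y":0.375,"z":0,"ax":0,"ay":0,"az":0,"claw":0.3},{"x":0.81,"y":0.75,"z":0,"ax":0.08,"ay":0,"az":0,"claw":0.3},{"x":0.81,"y":0.75,"z":0,"ax":0.08,"ay":0,"az":0,"claw":0.3}]' >/dev/null; python3 -m creep '[{"x":0.41,"y":0.375,"z":0,"ax":0.085,"ay":0,"az":0,"claw":0.3},{"x":0.81,"y":0.75,"z":-0.2,"ax":0.085,"ay":0,"az":0,"claw":0.3},{"x":0.81,"y":0.75,"z":-0.2,"ax":0.085,"ay":0,"az":0,"claw":0.3}]'>/dev/null;  python3 -m creep '[{"x":0.41,"y":0.375,"z":-0.35,"ax":0,"ay":0,"az":0,"claw":0.3},{"x":0.81,"y":0.75,"z":-0.8,"ax":0,"ay":0,"az":0,"claw":0.3},{"x":0.81,"y":0.75,"z":-0.9,"ax":0,"ay":0,"az":0,"claw":0.3},{"x":0.81,"y":0.75,"z":-0.9,"ax":0,"ay":0,"az":0,"claw":0.3}]'; python3 -c "
from h import *
world([690.1,56.3,7],81)"
```

```text
clock: 4.55
tcp_pos: [684.2, 59.1, 98.6]
ee_rot: [3.127, -0.238, -0.036]
ft_force: [-0.5, -0.5, -1.2]
width: 36.4
grasp_force: 51.0
d xyz [ 0.059 -0.028 -0.916] turn [ 0.002 -0.015 -0.003] deg 1.4 j6 1.71 clk 4.5
```

```bash
python3 -m creep '[{"x":0.06,"y":-0.028,"z":-0.4,"ax":0,"ay":-0.015,"az":0,"claw":0.3},{"x":0.06,"y":-0.028,"z":-0.7,"ax":0,"ay":-0.015,"az":0,"claw":0.3},{"x":0.06,"y":-0.028,"z":-0.85,"ax":0,"ay":-0.015,"az":0,"claw":0.3},{"x":0.06,"y":-0.028,"z":-0.85,"ax":0,"ay":-0.015,"az":0,"claw":0.3},{"x":0.06,"y":-0.028,"z":-0.85,"ax":0,"ay":-0.015,"az":0,"claw":0.3}]'; python3 -c "
from h import *
world([690.1,56.3,5.5],81)"
```

```text
clock: 5.05
tcp_pos: [693.4, 53.4, 22.3]
ee_rot: [3.129, -0.243, 0.021]
ft_force: [0.4, 0.1, -0.1]
width: 36.7
grasp_force: 51.0
d xyz [-0.033  0.029 -0.168] turn [ 0.003  0.008 -0.001] deg 0.8 j6 1.71 clk 5.0
```

```bash
python3 -m creep '[{"x":-0.03,"y":0.03,"z":-0.13,"ax":0,"ay":0.005,"az":0,"claw":0.3},{"x":-0.03,"y":0.03,"z":-0.16,"ax":0,"ay":0.005,"az":0,"claw":0.3},{"x":-0.03,"y":0.03,"z":-0.16,"ax":0,"ay":0.005,"az":0,"claw":0.3},{"x":-0.03,"y":0.03,"z":-0.16,"ax":0,"ay":0.005,"az":0,"claw":0.3}]'; python3 -c "
from h import *
world([690.1,56.3,5.5],81)"
```

```text
clock: 5.45
tcp_pos: [690.3, 56.9, 5.6]
ee_rot: [3.128, -0.243, 0.008]
ft_force: [-0.9, -0.0, -0.3]
width: 36.5
grasp_force: 51.0
d xyz [-0.002 -0.006 -0.001] turn [ 0.003  0.003 -0.001] deg 0.4 j6 1.71 clk 5.5
```

```bash
python3 -m creep '[{"x":0,"y":0,"z":-0.02,"ax":0,"ay":0,"az":0,"claw":0.3},{"x":0,"y":0,"z":-0.02,"ax":0,"ay":0,"az":0,"claw":0.3}]'; python3 -m creep '[{"x":0,"y":0,"z":0,"ax":0,"ay":0,"az":0,"claw":0.58},{"x":0,"y":0,"z":0,"ax":0,"ay":0,"az":0,"claw":0.58},{"x":0,"y":0,"z":0.4,"ax":0,"ay":0,"az":0,"claw":0.58},{"x":0,"y":0,"z":0.9,"ax":0,"ay":0,"az":0,"claw":0.58},{"x":0,"y":0,"z":1,"ax":0,"ay":0,"az":0,"claw":0.58}]';  python3 -c "
from h import *
chute([76.5,0,130],-2.5)"
```

```text
clock: 5.65
tcp_pos: [690.8, 56.9, 4.5]
ee_rot: [3.128, -0.243, 0.01]
ft_force: [-0.3, 0.6, 3.1]
width: 36.8
grasp_force: 51.5
clock: 6.15
tcp_pos: [694.0, 56.8, 109.5]
ee_rot: [3.129, -0.243, 0.025]
ft_force: [0.9, 0.6, 0.9]
width: 49.3
grasp_force: 0.0
d xyz [-2.462 -1.183  1.138] turn [-0.164  0.021  0.051] deg 15.6 j6 1.71 clk 6.2
```

```bash
python3 -m creep '[{"x":-0.2,"y":-0.2,"z":0.5,"ax":0,"ay":0,"az":0,"claw":0.7},{"x":-0.5,"y":-0.4,"z":0.9,"ax":0,"ay":0,"az":0,"claw":0.7},{"x":-0.82,"y":-0.4,"z":1.0,"ax":0,"ay":0,"az":0,"claw":0.7}]' >/dev/null; python3 -m creep '[{"x":-0.41,"y":-0.2,"z":0.0,"ax":-0.08,"ay":0.01,"az":0.025,"claw":0.7},{"x":-0.82,"y":-0.39,"z":0.1,"ax":-0.08,"ay":0.01,"az":0.025,"claw":0.7}]' >/dev/null; python3 -m creep '[{"x":-0.41,"y":-0.2,"z":0.0,"ax":-0.08,"ay":0.01,"az":0.025,"claw":0.7},{"x":-0.82,"y":-0.39,"z":0.0,"ax":-0.08,"ay":0.01,"az":0.025,"claw":0.7},{"x":-0.82,"y":-0.39,"z":0.0,"ax":-0.08,"ay":0.01,"az":0.025,"claw":0.7},{"x":-0.82,"y":-0.39,"z":0.0,"ax":-0.08,"ay":0.01,"az":0.025,"claw":0.7}]';  python3 meas.py;python3 -c "
from h import *
chute([76.5,0,60],-2.5)"
```

```text
clock: 7.05
tcp_pos: [443.5, -61.1, 213.5]
ee_rot: [2.883, -0.11, -0.009]
ft_force: [-0.0, 0.4, 0.2]
width: 59.7
grasp_force: 0.0
tray [647.   26.6] [179.1 179.6] yaw -8.9 3221 393
B 67 ((78.56986999511719, 0.1338825225830078), (48.562400817871094, 31.492250442504883), 88.32847595214844) [79.7  0.1 16.4]
-20 62.0 94.0 | 20 70.0 95.0 | 
D ((489.7306213378906, 287.83636474609375), (102.91093444824219, 48.05665588378906), 73.6313705444336) [486.  275.4  16. ]
fence top [ 0.7 42.4 44.9]
d xyz [ 0.025 -0.185 -0.578] turn [-0.004 -0.004  0.003] deg 0.6 j6 1.65 clk 7.1
```

```bash
python3 -m creep '[{"x":0.025,"y":-0.18,"z":-0.3,"ax":0,"ay":0,"az":0,"claw":0.7},{"x":0.025,"y":-0.185,"z":-0.578,"ax":0,"ay":0,"az":0,"claw":0.7},{"x":0.025,"y":-0.185,"z":-0.578,"ax":0,"ay":0,"az":0,"claw":0.7},{"x":0.025,"y":-0.185,"z":-0.578,"ax":0,"ay":0,"az":0,"claw":0.7}]';python3 -c "
from h import *
chute([76.5,0,0],-2.5)"
```

```text
clock: 7.5
tcp_pos: [447.7, -79.7, 155.4]
ee_rot: [2.883, -0.108, -0.011]
ft_force: [0.3, -0.1, 0.8]
width: 59.7
grasp_force: 0.0
d xyz [-0.008 -0.154 -0.576] turn [-0.004 -0.006  0.003] deg 0.7 j6 1.66 clk 7.5
```

```bash
python3 -m creep '[{"x":-0.005,"y":-0.08,"z":-0.29,"ax":0,"ay":0,"az":0,"claw":0.7},{"x":-0.005,"y":-0.13,"z":-0.5,"ax":0,"ay":0,"az":0,"claw":0.7},{"x":-0.008,"y":-0.154,"z":-0.576,"ax":0,"ay":0,"az":0,"claw":0.7},{"x":-0.008,"y":-0.154,"z":-0.576,"ax":0,"ay":0,"az":0,"claw":0.7}]'; python3 -c "
from h import *
chute([76.5,0,0],-2.5)"; python3 -m creep '[{"x":0,"y":0,"z":0,"ax":0,"ay":0,"az":0,"claw":0.3},{"x":0,"y":0,"z":0,"ax":0,"ay":0,"az":0,"claw":0.3},{"x":0,"y":0,"z":0,"ax":0,"ay":0,"az":0,"claw":0.3},{"x":0,"y":0,"z":0,"ax":0,"ay":0,"az":0,"claw":0.3}]' 50; python3 -c "
from h import *
chute([76.5,0,5],0);chute([158,0,5],0)"
```

```text
clock: 7.9
tcp_pos: [446.4, -95.2, 98.1]
ee_rot: [2.883, -0.109, -0.01]
ft_force: [-0.3, 0.2, 0.7]
width: 59.9
grasp_force: 0.0
d xyz [ 0.004  0.001 -0.003] turn [-0.003 -0.005  0.003] deg 0.6 j6 1.68 clk 7.9
clock: 8.3
tcp_pos: [447.4, -95.1, 99.5]
ee_rot: [2.882, -0.109, -0.005]
ft_force: [-0.1, 1.6, 6.8]
width: 36.6
grasp_force: 51.5
d xyz [-0.005  0.012  0.031] turn [-0.003  0.004  0.03 ] deg 2.7 j6 1.68 clk 8.3
d xyz [-0.027 -0.775  0.242] turn [-0.003  0.004  0.03 ] deg 2.7 j6 1.68 clk 8.3
```

```bash
python3 -m creep '[{"x":-0.005,"y":0.012,"z":0.035,"ax":0,"ay":0,"az":0.03,"claw":0.3},{"x":-0.01,"y":-0.25,"z":0.1,"ax":0,"ay":0,"az":0.03,"claw":0.3},{"x":-0.02,"y":-0.55,"z":0.18,"ax":0,"ay":0,"az":0.03,"claw":0.3},{"x":-0.027,"y":-0.775,"z":0.242,"ax":0,"ay":0,"az":0.03,"claw":0.3},{"x":-0.027,"y":-0.775,"z":0.242,"ax":0,"ay":0,"az":0.03,"claw":0.3}]'; python3 -m creep '[{"x":0,"y":0,"z":0.3,"ax":0,"ay":0,"az":0,"claw":0.3},{"x":0,"y":0,"z":0.7,"ax":0,"ay":0,"az":0,"claw":0.3},{"x":0,"y":0,"z":0.95,"ax":0,"ay":0,"az":0,"claw":0.3},{"x":0,"y":0,"z":0.95,"ax":0,"ay":0,"az":0,"claw":0.3}]'; python3 -c "
from h import *
slot(38,-36,90)"
```

```text
clock: 8.8
tcp_pos: [444.1, -174.9, 123.6]
ee_rot: [2.883, -0.045, 0.003]
ft_force: [0.7, 0.1, 0.1]
width: 36.6
grasp_force: 50.7
clock: 9.2
tcp_pos: [445.4, -172.6, 221.0]
ee_rot: [2.882, -0.041, 0.01]
ft_force: [-0.0, 0.1, -0.4]
width: 37.0
grasp_force: 50.7
tray [647.   26.8] [179.1 179.3] yaw -8.9 3140 358
floor pct [ 2.   5.5 19.1]
slot [679.  -14.6]
d xyz [ 2.35   1.574 -1.287] turn [ 0.164 -0.011 -0.08 ] deg 16.4 j6 1.36 clk 9.2
```

```bash
python3 -m creep '[{"x":0.4,"y":0.26,"z":0,"ax":0,"ay":0,"az":-0.04,"claw":0.3},{"x":0.8,"y":0.53,"z":0,"ax":0.08,"ay":0,"az":-0.04,"claw":0.3},{"x":0.8,"y":0.53,"z":0,"ax":0.08,"ay":0,"az":-0.04,"claw":0.3}]' >/dev/null; python3 -m creep '[{"x":0.4,"y":0.26,"z":0,"ax":0.08,"ay":-0.01,"az":-0.04,"claw":0.3},{"x":0.8,"y":0.53,"z":-0.2,"ax":0.08,"ay":-0.01,"az":-0.04,"claw":0.3},{"x":0.8,"y":0.53,"z":-0.3,"ax":0.08,"ay":-0.01,"az":-0.04,"claw":0.3}]'>/dev/null;  python3 -m creep '[{"x":0.4,"y":0.26,"z":-0.4,"ax":0,"ay":0,"az":0,"claw":0.3},{"x":0.75,"y":0.51,"z":-0.8,"ax":0,"ay":0,"az":0,"claw":0.3},{"x":0.75,"y":0.51,"z":-1,"ax":0,"ay":0,"az":0,"claw":0.3},{"x":0.75,"y":0.51,"z":-1,"ax":0,"ay":0,"az":0,"claw":0.3},{"x":0.75,"y":0.51,"z":-1,"ax":0,"ay":0,"az":0,"claw":0.3}]'; python3 -c "
from h import *
world([679,-14.6,5],81)"
```

```text
clock: 10.35
tcp_pos: [675.7, -15.3, 85.3]
ee_rot: [3.128, -0.238, -0.017]
ft_force: [1.1, 0.0, 0.1]
width: 36.5
grasp_force: 50.7
d xyz [ 0.033  0.007 -0.803] turn [ 0.003 -0.007 -0.003] deg 0.7 j6 1.6 clk 10.3
```

```bash
python3 -m creep '[{"x":0.03,"y":0.007,"z":-0.4,"ax":0,"ay":-0.005,"az":0,"claw":0.3},{"x":0.03,"y":0.007,"z":-0.7,"ax":0,"ay":-0.005,"az":0,"claw":0.3},{"x":0.03,"y":0.007,"z":-0.79,"ax":0,"ay":-0.005,"az":0,"claw":0.3},{"x":0.03,"y":0.007,"z":-0.79,"ax":0,"ay":-0.005,"az":0,"claw":0.3},{"x":0.03,"y":0.007,"z":-0.8,"ax":0,"ay":-0.005,"az":0,"claw":0.3},{"x":0.03,"y":0.007,"z":-0.8,"ax":0,"ay":-0.005,"az":0,"claw":0.3}]'
```

```text
clock: 10.95
tcp_pos: [682.5, -15.3, 9.4]
ee_rot: [3.128, -0.24, 0.01]
ft_force: [0.0, 0.3, 0.5]
width: 37.0
grasp_force: 32.7
```

```bash
python3 -m creep '[{"x":-0.02,"y":0,"z":-0.03,"ax":0,"ay":0,"az":0,"claw":0.3},{"x":-0.02,"y":0,"z":-0.04,"ax":0,"ay":0,"az":0,"claw":0.3},{"x":-0.02,"y":0,"z":-0.04,"ax":0,"ay":0,"az":0,"claw":0.3}]'
```

```text
clock: 11.25
tcp_pos: [680.9, -15.2, 6.3]
ee_rot: [3.128, -0.239, 0.012]
ft_force: [-0.8, -0.9, 9.2]
width: 36.9
grasp_force: 49.2
```

```bash
python3 -m creep '[{"x":0,"y":0,"z":0,"ax":0,"ay":0,"az":0,"claw":0.56},{"x":0,"y":0,"z":0,"ax":0,"ay":0,"az":0,"claw":0.56},{"x":0,"y":0,"z":0.3,"ax":0,"ay":0,"az":0,"claw":0.56},{"x":0,"y":0,"z":0.8,"ax":0,"ay":0,"az":0,"claw":0.56},{"x":0,"y":0,"z":1,"ax":0,"ay":0,"az":0,"claw":0.56},{"x":0,"y":0,"z":1,"ax":0,"ay":0,"az":0,"claw":0.56}]'; python3 -m creep '[{"x":-0.3,"y":0.3,"z":0.3,"ax":0,"ay":0,"az":0.09,"claw":0},{"x":-0.7,"y":0.5,"z":0.6,"ax":0,"ay":0,"az":0.18,"claw":0},{"x":-0.8,"y":0.5,"z":0.6,"ax":0,"ay":0,"az":0.27,"claw":0},{"x":-0.8,"y":0.5,"z":0.6,"ax":0,"ay":0,"az":0.36,"claw":0}]'; python3 -c "
from h import *
env.get_image('top');
for q in env.silhouettes('block_a','top')[:9]: print(q['confidence'],q['point'])
slot(-38,36,90)
chute([-119,0,80],across=True)"
```

```text
clock: 11.85
tcp_pos: [681.7, -15.1, 107.3]
ee_rot: [3.128, -0.24, 0.017]
ft_force: [-0.6, 0.4, -0.3]
width: 47.5
grasp_force: 0.0
clock: 12.25
tcp_pos: [596.1, 36.3, 163.1]
ee_rot: [3.071, 0.654, 0.003]
ft_force: [-0.0, -0.2, -0.4]
width: 0.0
grasp_force: 0.0
0.78 [276.4, 164.7]
0.71 [252.3, 418.9]
0.62 [284.0, 268.4]
0.61 [166.7, 248.9]
0.6 [283.5, 291.4]
0.54 [163.7, 286.7]
0.51 [205.7, 262.7]
tray [647.   26.6] [178.8 179.2] yaw -8.9 1450 232
floor pct [ 1.8  5.9 21.2]
slot [615.  68.]
d xyz [ 0.168  0.327 -0.719] turn [ 0.002  0.001 -0.36 ] deg 32.4 j6 1.11 clk 12.4
d xyz [-1.455  0.791 -0.375] turn [-0.145  0.1    0.717] deg 66.4 j6 1.11 clk 12.4
```

```bash
python3 - <<'E'
from h import *
im,d=snap("top","p2.png",(150,320,140,360),3.5)
F,o=fr(); L=(cloud("top",d)-o)@F
for x in range(20,210,8):
    w=L[(d>0)&(abs(L[...,0]-x)<4)&(abs(L[...,1])<22)&(L[...,2]<36)]
    if len(w): print(x,np.median(w[:,2]).round(1),end=" | ")
E
```

```text
20 1.4 | 28 1.7 | 36 0.0 | 44 0.4 | 52 0.4 | 60 0.5 | 68 1.4 | 76 0.9 | 84 0.4 | 92 0.5 | 100 1.1 | 108 0.8 | 116 1.1 | 124 1.3 | 132 -0.1 | 140 0.6 | 148 1.7 | 156 0.8 | 164 0.4 | 172 0.5 | 180 0.9 | 188 1.1 | 196 -1.9 | 204 -132.1 |
```

View pics/p2.png

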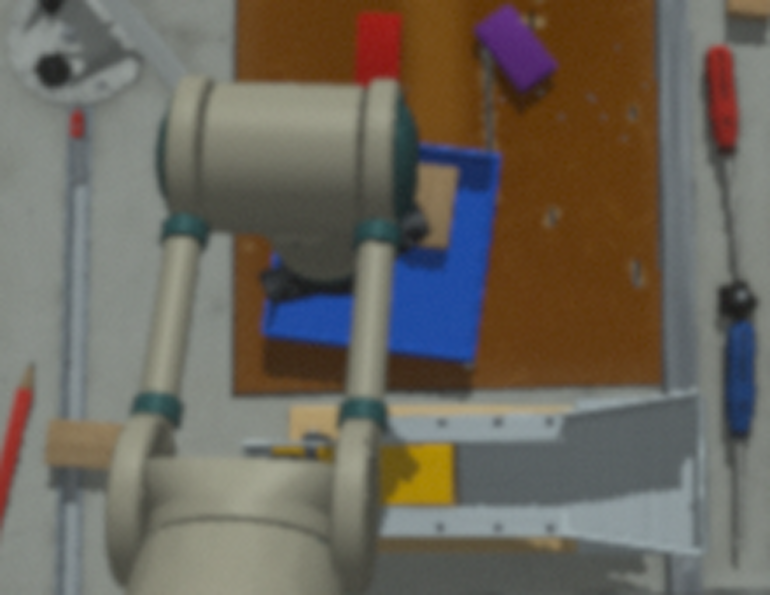

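The chute is empty above the cover, so the network's hit there was a ghost. A block is lying in the tray at about (437,205). Next is the press pad.

```bash
python3 -m creep '[{"x":-0.25,"y":0.1,"z":0,"ax":-0.02,"ay":0.013,"az":0.09,"claw":0},{"x":-0.5,"y":0.2,"z":0,"ax":-0.04,"ay":0.026,"az":0.18,"claw":0},{"x":-0.73,"y":0.3,"z":0,"ax":-0.055,"ay":0.04,"az":0.27,"claw":0},{"x":-0.73,"y":0.4,"z":0,"ax":-0.073,"ay":0.05,"az":0.36,"claw":0},{"x":-0.73,"y":0.4,"z":0,"ax":-0.073,"ay":0.05,"az":0.36,"claw":0}]' >/dev/null; python3 -c "
from h import *
chute([-119,0,80],across=True)"
```

```text
d xyz [-0.73   0.377 -0.377] turn [-0.074  0.05   0.355] deg 32.9 j6 0.74 clk 12.9
```

```bash
python3 -m creep '[{"x":-0.2,"y":0.1,"z":0,"ax":-0.02,"ay":0.013,"az":0.09,"claw":0},{"x":-0.4,"y":0.2,"z":0,"ax":-0.04,"ay":0.026,"az":0.18,"claw":0},{"x":-0.6,"y":0.3,"z":-0.1,"ax":-0.055,"ay":0.04,"az":0.27,"claw":0},{"x":-0.73,"y":0.377,"z":-0.377,"ax":-0.074,"ay":0.05,"az":0.355,"claw":0},{"x":-0.73,"y":0.377,"z":-0.377,"ax":-0.074,"ay":0.05,"az":0.355,"claw":0},{"x":-0.73,"y":0.377,"z":-0.377,"ax":-0.074,"ay":0.05,"az":0.355,"claw":0}]'; python3 -c "
from h import *
chute([-119,0,42],across=True);chute([-119,0,30],across=True)"
```

```text
clock: 13.55
tcp_pos: [453.8, 112.4, 125.2]
ee_rot: [2.115, 2.049, -0.277]
ft_force: [0.7, 0.3, -0.5]
width: -0.3
grasp_force: 0.0
d xyz [-0.014 -0.08  -0.374] turn [0.    0.001 0.002] deg 0.2 j6 0.45 clk 13.6
d xyz [-0.015 -0.111 -0.49 ] turn [0.    0.001 0.002] deg 0.2 j6 0.45 clk 13.6
```

```bash
python3 -m creep '[{"x":-0.014,"y":-0.04,"z":-0.2,"ax":0,"ay":0,"az":0,"claw":0},{"x":-0.014,"y":-0.08,"z":-0.37,"ax":0,"ay":0,"az":0,"claw":0},{"x":-0.014,"y":-0.095,"z":-0.43,"ax":0,"ay":0,"az":0,"claw":0},{"x":-0.015,"y":-0.111,"z":-0.49,"ax":0,"ay":0,"az":0,"claw":0},{"x":-0.015,"y":-0.111,"z":-0.5,"ax":0,"ay":0,"az":0,"claw":0}]'; python3 -c "
from h import *
im,d=env.get_image('top'); F,o=fr(); L=(cloud('top',d)-o)@F
for x in range(-60,40,10):
    w=L[(d>0)&(abs(L[...,0]-x)<5)&(abs(L[...,1])<18)]
    if len(w): print(x,np.median(w[:,2]).round(1),end=' | ')
chute([-119,0,30],across=True)"
```

```text
clock: 14.05
tcp_pos: [454.2, 100.9, 76.9]
ee_rot: [2.115, 2.047, -0.273]
ft_force: [-1.5, 0.5, 6.7]
width: -0.0
grasp_force: 2.6
-60 424.6 | -50 401.5 | -40 73.5 | -30 79.5 | -20 81.5 | -10 20.7 | 0 94.5 | 10 15.5 | 20 1.7 | 30 0.4 | d xyz [-0.019  0.004 -0.008] turn [-0.     0.003  0.002] deg 0.4 j6 0.47 clk 14.1
```

```bash
python3 -m creep '[{"x":0,"y":0.1,"z":0.4,"ax":0,"ay":0,"az":0,"claw":0},{"x":0,"y":0.2,"z":0.9,"ax":0,"ay":0,"az":0,"claw":0.4},{"x":0,"y":0.5,"z":1,"ax":0,"ay":0,"az":0,"claw":0.82},{"x":0,"y":0.9,"z":1,"ax":0,"ay":0,"az":0,"claw":0.82},{"x":0,"y":0.9,"z":1,"ax":0,"ay":0,"az":0,"claw":0.82}]'; cat > cov.py <<'E'
from h import *
im,d=env.get_image('top'); P=cloud('top',d); F,o=fr(); L=(P-o)@F
hs=cv2.cvtColor(im,cv2.COLOR_RGB2HSV); m=(cv2.inRange(hs,(18,130,40),(36,255,255))>0)&(d>0)&(L[...,0]>-160)&(L[...,0]<40)&(abs(L[...,1])<30)&(L[...,2]>25)&(L[...,2]<180)
m=cv2.erode(m.astype(np.uint8),np.ones((3,3)))>0
q=L[m]; a=np.arctan2(q[:,2]-37.5,q[:,0]+92)
r=np.hypot(q[:,0]+92,q[:,2]-37.5); s=r>30; th=a[s]-np.arcsin(2.5/r[s])
print("cover pts",m.sum(),"theta",np.percentile(th,[10,50,90]).round(3),"rmax",r.max().round(),"y",np.percentile(q[:,1],[2,50,98]).round(1) if len(q) else None)
E
python3 cov.py
```

```text
clock: 14.6
tcp_pos: [454.6, 195.5, 177.3]
ee_rot: [2.113, 2.052, -0.265]
ft_force: [-0.3, -0.1, -0.1]
width: 58.1
grasp_force: 0.0
cover pts 349 theta [0.538 0.563 0.594] rmax 115.0 y [-19.1  -1.7  16.9]
```

```bash
python3 -c "
from h import *
chute([-7.3,-1,130],across=True);chute([-7.3,-1,72],across=True)"
```

```text
d xyz [-0.047 -1.738  0.249] turn [-0.001  0.003  0.   ] deg 0.3 j6 0.54 clk 14.7
d xyz [-0.051 -1.888 -0.311] turn [-0.001  0.003  0.   ] deg 0.3 j6 0.54 clk 14.7
```

```bash
python3 -m creep '[{"x":-0.02,"y":-0.4,"z":0.25,"ax":0,"ay":0,"az":0,"claw":0.82},{"x":-0.047,"y":-0.87,"z":0.25,"ax":0,"ay":0,"az":0,"claw":0.82},{"x":-0.047,"y":-0.87,"z":0.25,"ax":0,"ay":0,"az":0,"claw":0.82}]' >/dev/null;  python3 -m creep '[{"x":0,"y":-0.4,"z":0,"ax":0,"ay":0,"az":0,"claw":0.82},{"x":0,"y":-0.87,"z":0,"ax":0,"ay":0,"az":0,"claw":0.82},{"x":0,"y":-0.87,"z":0,"ax":0,"ay":0,"az":0,"claw":0.82},{"x":0,"y":-0.87,"z":0,"ax":0,"ay":0,"az":0,"claw":0.82}]'; python3 -c "
from h import *
chute([-7.3,-1,72],across=True)"
```

```text
clock: 15.35
tcp_pos: [447.0, 16.4, 200.6]
ee_rot: [2.117, 2.048, -0.276]
ft_force: [0.0, 1.3, -0.9]
width: 69.8
grasp_force: 0.0
d xyz [ 0.016 -0.12  -0.549] turn [-0.     0.001  0.003] deg 0.3 j6 0.22 clk 15.3
```

Descend, pinch lightly, then work out the arc waypoints.

```bash
python3 -m creep '[{"x":0.016,"y":-0.06,"z":-0.25,"ax":0,"ay":0,"az":0,"claw":0.82},{"x":0.016,"y":-0.11,"z":-0.48,"ax":0,"ay":0,"az":0,"claw":0.82},{"x":0.016,"y":-0.12,"z":-0.549,"ax":0,"ay":0,"az":0,"claw":0.82},{"x":0.016,"y":-0.12,"z":-0.549,"ax":0,"ay":0,"az":0,"claw":0.82}]'; python3 -m creep '[{"x":0,"y":0,"z":0,"ax":0,"ay":0,"az":0,"claw":0.45},{"x":0,"y":0,"z":0,"ax":0,"ay":0,"az":0,"claw":0.45},{"x":0,"y":0,"z":0,"ax":0,"ay":0,"az":0,"claw":0.45},{"x":0,"y":0,"z":0,"ax":0,"ay":0,"az":0,"claw":0.45}]' 30; python3 -c "
from h import *
F,o=fr(); s=env.read_state(); t=(s['tcp_pos']-o)@F; print('tcp chute',t.round(1))
g=t+[0,0,18.7]; v=g-[-92,g[1],37.5]; r=np.hypot(v[0],v[2]); th0=np.arctan2(v[2],v[0]); print(r,th0)
for th in [.56,.8,1.0,1.2,1.4,1.6,1.8,1.95]:
    d=F@np.array([100*(np.cos(th)-np.cos(.56)),0,100*(np.sin(th)-np.sin(.56))])/100; print(th,d.round(3))
"
```

```text
clock: 15.75
tcp_pos: [448.0, 6.4, 144.7]
ee_rot: [2.112, 2.055, -0.279]
ft_force: [-0.9, -0.1, -0.3]
width: 70.0
grasp_force: 0.0
clock: 16.15
tcp_pos: [449.4, 6.0, 146.3]
ee_rot: [2.11, 2.053, -0.274]
ft_force: [1.0, -0.5, 1.9]
width: 44.9
grasp_force: 32.9
tcp chute [-8.7 -0.3 73.1]
99.44543345102764 0.5770814364042687
0.56 [0. 0. 0.]
0.8 [0.005 0.194 0.141]
1.0 [0.011 0.377 0.22 ]
1.2 [0.016 0.572 0.262]
1.4 [0.022 0.771 0.263]
1.6 [0.027 0.967 0.226]
1.8 [0.032 1.152 0.149]
1.95 [0.036 1.278 0.069]
```

```bash
python3 -m creep '[{"x":0.003,"y":0.095,"z":0.078,"ax":0,"ay":0,"az":0,"claw":0.45},{"x":0.005,"y":0.194,"z":0.141,"ax":0,"ay":0,"az":0,"claw":0.45},{"x":0.008,"y":0.285,"z":0.185,"ax":0,"ay":0,"az":0,"claw":0.45},{"x":0.011,"y":0.377,"z":0.22,"ax":0,"ay":0,"az":0,"claw":0.45},{"x":0.014,"y":0.475,"z":0.245,"ax":0,"ay":0,"az":0,"claw":0.45},{"x":0.016,"y":0.572,"z":0.262,"ax":0,"ay":0,"az":0,"claw":0.45},{"x":0.019,"y":0.672,"z":0.266,"ax":0,"ay":0,"az":0,"claw":0.45},{"x":0.022,"y":0.771,"z":0.263,"ax":0,"ay":0,"az":0,"claw":0.45}]'; python3 -m creep '[{"x":0.003,"y":0.1,"z":-0.016,"ax":0,"ay":0,"az":0,"claw":0.45},{"x":0.005,"y":0.196,"z":-0.037,"ax":0,"ay":0,"az":0,"claw":0.45},{"x":0.008,"y":0.29,"z":-0.072,"ax":0,"ay":0,"az":0,"claw":0.45},{"x":0.01,"y":0.381,"z":-0.114,"ax":0,"ay":0,"az":0,"claw":0.45},{"x":0.014,"y":0.507,"z":-0.194,"ax":0,"ay":0,"az":0,"claw":0.45},{"x":0.014,"y":0.507,"z":-0.194,"ax":0,"ay":0,"az":0,"claw":0.45}]'
```

```text
clock: 16.95
tcp_pos: [451.6, 82.8, 172.9]
ee_rot: [2.108, 2.052, -0.277]
ft_force: [4.4, -4.9, -1.9]
width: 44.9
grasp_force: 32.4
clock: 17.55
tcp_pos: [453.5, 137.7, 153.6]
ee_rot: [2.112, 2.056, -0.266]
ft_force: [1.2, 4.8, 8.7]
width: 44.0
grasp_force: 29.1
```

Release, go up along the tool axis, then look at the cover and the jammed block.

```bash
python3 -m creep '[{"x":0,"y":0,"z":0,"ax":0,"ay":0,"az":0,"claw":0.85},{"x":0,"y":0,"z":0,"ax":0,"ay":0,"az":0,"claw":0.85},{"x":0,"y":0.08,"z":0.3,"ax":0,"ay":0,"az":0,"claw":0.85},{"x":0,"y":0.2,"z":0.75,"ax":0,"ay":0,"az":0,"claw":0.85},{"x":0,"y":0.2,"z":0.75,"ax":0,"ay":0,"az":0,"claw":0.85},{"x":0.6,"y":0.2,"z":0.75,"ax":0,"ay":0,"az":-0.09,"claw":0.85},{"x":0.9,"y":0.2,"z":0.75,"ax":0,"ay":0,"az":-0.18,"claw":0.85},{"x":0.9,"y":0.2,"z":0.75,"ax":0,"ay":0,"az":-0.27,"claw":0.7}]'; python3 cov.py; python3 - <<'E'
from h import *
im,d=snap("top","p3.png",(180,320,140,360),3.5)
F,o=fr(); L=(cloud("top",d)-o)@F
for y in(-18,-9,0,9,18):
    m=(d>0)&(abs(L[...,1]-y)<5)&(L[...,2]>10)&(L[...,2]<22)&(L[...,0]>-58)&(L[...,0]<60); w=L[m]
    if len(w): print(y,len(w),w[:,0].min().round(),w[:,0].max().round(),np.median(w[:,2]).round(1))
E
```

```text
clock: 18.35
tcp_pos: [545.8, 153.5, 225.5]
ee_rot: [2.534, 1.574, -0.331]
ft_force: [-0.5, -0.2, -0.8]
width: 60.4
grasp_force: 0.0
cover pts 347 theta [1.752 1.797 1.82 ] rmax 117.0 y [-18.4  -1.3  17.2]
-18 39 -20.0 16.0 17.1
-9 55 -22.0 16.0 16.9
0 56 -23.0 15.0 16.9
9 42 -23.0 15.0 16.6
18 56 -23.0 15.0 16.6
```

View pics/p3.png

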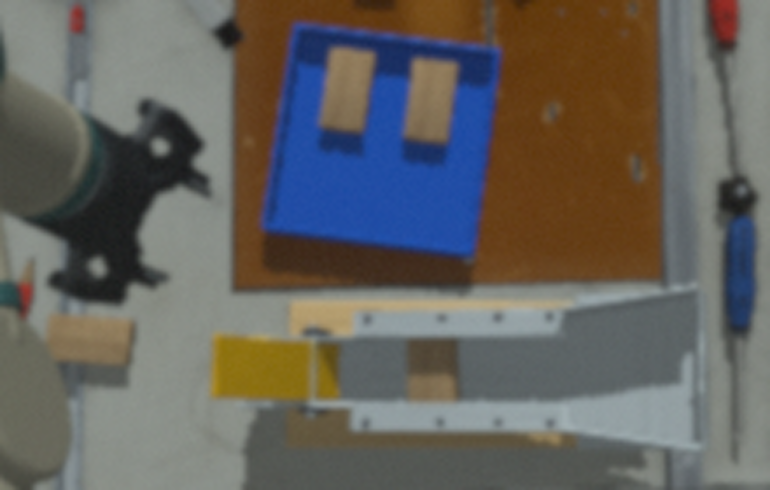

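The cover leans back at about 1.8 rad, at (262,365). The jammed block lies square across the slot at (432,370). B and C are flat in the tray. Next I grip A along the chute.

```bash
python3 -c "
from h import *
chute([-4,0,110],0)"
```

```text
d xyz [-0.929 -1.418 -0.423] turn [-0.059 -0.241 -0.698] deg 66.7 j6 0.75 clk 18.4
```

```bash
python3 -m creep '[{"x":0,"y":-0.2,"z":0,"ax":-0.007,"ay":-0.03,"az":-0.087,"claw":0.7},{"x":-0.1,"y":-0.45,"z":0,"ax":-0.014,"ay":-0.06,"az":-0.174,"claw":0.7},{"x":-0.25,"y":-0.7,"z":0,"ax":-0.022,"ay":-0.09,"az":-0.26,"claw":0.7},{"x":-0.4,"y":-0.9,"z":0,"ax":-0.03,"ay":-0.12,"az":-0.349,"claw":0.7},{"x":-0.4,"y":-0.9,"z":0,"ax":-0.03,"ay":-0.12,"az":-0.349,"claw":0.7}]'>/dev/null; python3 -c "
from h import *
chute([-4,0,110],0)"
```

```text
d xyz [-0.477 -0.508 -0.443] turn [-0.028 -0.122 -0.35 ] deg 33.5 j6 1.22 clk 18.9
```

```bash
python3 -m creep '[{"x":-0.1,"y":-0.2,"z":0,"ax":-0.007,"ay":-0.03,"az":-0.087,"claw":0.7},{"x":-0.3,"y":-0.4,"z":-0.1,"ax":-0.014,"ay":-0.06,"az":-0.174,"claw":0.7},{"x":-0.477,"y":-0.5,"z":-0.3,"ax":-0.022,"ay":-0.09,"az":-0.26,"claw":0.7},{"x":-0.477,"y":-0.508,"z":-0.443,"ax":-0.028,"ay":-0.122,"az":-0.35,"claw":0.7},{"x":-0.477,"y":-0.508,"z":-0.443,"ax":-0.028,"ay":-0.122,"az":-0.35,"claw":0.7},{"x":-0.477,"y":-0.508,"z":-0.443,"ax":-0.028,"ay":-0.122,"az":-0.35,"claw":0.7}]'; python3 -c "
from h import *
chute([-4,0,1],0)"
```

```text
clock: 19.55
tcp_pos: [454.4, 13.3, 183.4]
ee_rot: [2.879, -0.032, -0.001]
ft_force: [-0.4, -0.4, -0.7]
width: 59.8
grasp_force: 0.0
d xyz [-0.053 -0.305 -1.055] turn [ 0.001  0.001 -0.004] deg 0.4 j6 1.78 clk 19.6
```

```bash
python3 -m creep '[{"x":-0.05,"y":-0.09,"z":-0.3,"ax":0,"ay":0,"az":0,"claw":0.7},{"x":-0.05,"y":-0.18,"z":-0.65,"ax":0,"ay":0,"az":0,"claw":0.7},{"x":-0.05,"y":-0.25,"z":-0.85,"ax":0,"ay":0,"az":0,"claw":0.7},{"x":-0.05,"y":-0.29,"z":-1,"ax":0,"ay":0,"az":0,"claw":0.7},{"x":-0.05,"y":-0.29,"z":-1,"ax":0,"ay":0,"az":0,"claw":0.7},{"x":-0.05,"y":-0.29,"z":-1,"ax":0,"ay":0,"az":0,"claw":0.7}]'; python3 -c "
from h import *
chute([-4,0,1],0)"
```

```text
clock: 20.15
tcp_pos: [450.6, -16.0, 83.8]
ee_rot: [2.878, -0.037, 0.001]
ft_force: [-0.6, -0.9, 0.4]
width: 59.7
grasp_force: 0.0
d xyz [-0.016 -0.011 -0.059] turn [ 0.001  0.002 -0.002] deg 0.3 j6 1.82 clk 20.1
```

```bash
python3 -m creep '[{"x":-0.016,"y":-0.011,"z":-0.059,"ax":0,"ay":0,"az":0,"claw":0.7},{"x":-0.016,"y":-0.011,"z":-0.059,"ax":0,"ay":0,"az":0,"claw":0.7},{"x":-0.016,"y":-0.011,"z":-0.059,"ax":0,"ay":0,"az":0,"claw":0.3},{"x":-0.016,"y":-0.011,"z":-0.059,"ax":0,"ay":0,"az":0,"claw":0.3},{"x":-0.016,"y":-0.011,"z":-0.059,"ax":0,"ay":0,"az":0,"claw":0.3},{"x":-0.016,"y":-0.011,"z":-0.059,"ax":0,"ay":0,"az":0,"claw":0.3}]' 60; python3 -c "
from h import *
chute([-4,0,5],0);chute([78,0,5],0);chute([160,0,5],0)"
```

```text
clock: 20.75
tcp_pos: [448.3, -17.1, 78.1]
ee_rot: [2.878, -0.04, 0.001]
ft_force: [-0.7, 1.2, 5.5]
width: 36.4
grasp_force: 60.1
d xyz [0.008 0.01  0.037] turn [ 0.001  0.003 -0.001] deg 0.3 j6 1.83 clk 20.8
d xyz [-0.014 -0.781  0.25 ] turn [ 0.001  0.003 -0.001] deg 0.3 j6 1.83 clk 20.8
d xyz [-0.037 -1.573  0.462] turn [ 0.001  0.003 -0.001] deg 0.3 j6 1.83 clk 20.8
```

```bash
python3 -m creep '[{"x":0,"y":0,"z":0.025,"ax":0,"ay":0,"az":0,"claw":0.3},{"x":0,"y":-0.2,"z":0.08,"ax":0,"ay":0,"az":0,"claw":0.3},{"x":-0.005,"y":-0.5,"z":0.163,"ax":0,"ay":0,"az":0,"claw":0.3},{"x":-0.014,"y":-0.781,"z":0.24,"ax":0,"ay":0,"az":0,"claw":0.3},{"x":-0.014,"y":-0.781,"z":0.24,"ax":0,"ay":0,"az":0,"claw":0.3}]'; python3 -m creep '[{"x":0,"y":-0.3,"z":0.08,"ax":0,"ay":0,"az":0,"claw":0.3},{"x":-0.01,"y":-0.6,"z":0.161,"ax":0,"ay":0,"az":0,"claw":0.3},{"x":-0.023,"y":-0.792,"z":0.212,"ax":0,"ay":0,"az":0,"claw":0.3},{"x":-0.023,"y":-0.792,"z":0.212,"ax":0,"ay":0,"az":0,"claw":0.3},{"x":-0.023,"y":-0.792,"z":0.212,"ax":0,"ay":0,"az":0,"claw":0.3}]';  python3 -c "
from h import *
F,o=fr(); print((env.read_state()['tcp_pos']-o)@F)"
```

```text
clock: 21.25
tcp_pos: [447.1, -98.0, 102.3]
ee_rot: [2.876, -0.044, 0.002]
ft_force: [0.8, 0.9, -0.3]
width: 36.9
grasp_force: 59.7
clock: 21.75
tcp_pos: [443.8, -174.1, 122.1]
ee_rot: [2.879, -0.041, -0.002]
ft_force: [0.0, 0.1, -0.5]
width: 36.4
grasp_force: 59.8
[159.09194764  -0.83253065   2.98745737]
```

```bash
python3 -m creep '[{"x":0,"y":0,"z":0.3,"ax":0,"ay":0,"az":0,"claw":0.3},{"x":0,"y":0,"z":0.7,"ax":0,"ay":0,"az":0,"claw":0.3},{"x":0,"y":0,"z":0.98,"ax":0,"ay":0,"az":0,"claw":0.3},{"x":0,"y":0,"z":0.98,"ax":0,"ay":0,"az":0,"claw":0.3}]'; python3 -c "
from h import *
slot(-38,-36,100)"
```

```text
clock: 22.15
tcp_pos: [446.7, -174.1, 224.1]
ee_rot: [2.876, -0.039, 0.01]
ft_force: [0.5, -0.7, 0.2]
width: 36.8
grasp_force: 59.8
tray [637.8  -8.3] [178.4 179.4] yaw -8.5 2671 311
floor pct [ 2.   6.2 21.6]
slot [594.9 -38.2]
d xyz [ 1.497  1.354 -1.217] turn [ 0.168 -0.011 -0.077] deg 16.6 j6 1.36 clk 22.2
```

The tray has been knocked: it is now at (638,-8). I check where the blocks lie in it before placing.

```bash
cat > inblk.py <<'E'
from h import *
im,d,P,c,a=tray(); q=np.radians(a); e=np.array([np.cos(q),np.sin(q)]); f=np.array([-e[1],e[0]])
D=P[...,:2]-np.array(c); u,v=D@e,D@f
hs=cv2.cvtColor(im,cv2.COLOR_RGB2HSV)
m=((d>0)&(abs(u)<86)&(abs(v)<86)&(P[...,2]>14)&(P[...,2]<30)&(hs[...,0]<30)&(hs[...,1]>40)).astype(np.uint8)
m=cv2.morphologyEx(m,cv2.MORPH_OPEN,np.ones((2,2)))
n,l,st,_=cv2.connectedComponentsWithStats(m)
for i in range(1,n):
    if st[i,4]>40:
        k=l==i; r=cv2.minAreaRect(np.c_[u[k],v[k]].astype(np.float32)); print("blk uv",np.round(r[0],1),np.round(r[1],1),round(r[2],1),"z",np.median(P[k][:,2]).round(1),st[i,4])
E
python3 inblk.py
```

```text
tray [638.1  -8.3] [178.7 178.9] yaw -8.2 2690 311
blk uv [-78.8 -10.6] [319.4  52.3] 20.5 z 20.7 256
blk uv [ 38.1 -40.2] [68.6 33.8] 0.9 z 20.9 248
```

```bash
python3 -m creep '[{"x":0.37,"y":0.34,"z":0,"ax":0,"ay":0,"az":-0.035,"claw":0.3},{"x":0.75,"y":0.68,"z":0,"ax":0.08,"ay":-0.01,"az":-0.04,"claw":0.3},{"x":0.75,"y":0.68,"z":0,"ax":0.08,"ay":-0.01,"az":-0.04,"claw":0.3}]' >/dev/null; python3 -m creep '[{"x":0.4,"y":0.35,"z":0,"ax":0.085,"ay":0,"az":-0.037,"claw":0.3},{"x":0.75,"y":0.67,"z":-0.3,"ax":0.085,"ay":0,"az":-0.037,"claw":0.3},{"x":0.75,"y":0.67,"z":-0.8,"ax":0.085,"ay":0,"az":-0.037,"claw":0.3},{"x":0.75,"y":0.67,"z":-1,"ax":0.085,"ay":0,"az":-0.037,"claw":0.3},{"x":0.75,"y":0.67,"z":-1,"ax":0.085,"ay":0,"az":-0.037,"claw":0.3}]'; python3 inblk.py; python3 -c "
from h import *
slot(-38,-37,5.5)"
```

```text
clock: 23.05
tcp_pos: [589.1, -38.2, 114.0]
ee_rot: [3.13, -0.233, -0.03]
ft_force: [-0.3, 0.6, 1.0]
width: 36.2
grasp_force: 59.9
tray [553.  13.] [124.5   5.3] yaw -8.4 742 78
tray [553.3  14.2] [127.3   5.6] yaw -8.7 777 84
floor pct [-2.2  3.7 16.3]
slot [510.2 -16.6]
d xyz [-0.829  0.228 -1.138] turn [ 0.002 -0.005 -0.001] deg 0.5 j6 1.54 clk 23.1
```

```bash
python3 -m creep '[{"x":0.03,"y":-0.01,"z":-0.4,"ax":0,"ay":-0.005,"az":0,"claw":0.3},{"x":0.05,"y":-0.01,"z":-0.75,"ax":0,"ay":-0.005,"az":0,"claw":0.3},{"x":0.05,"y":-0.01,"z":-0.98,"ax":0,"ay":-0.005,"az":0,"claw":0.3},{"x":0.05,"y":-0.01,"z":-0.98,"ax":0,"ay":-0.005,"az":0,"claw":0.3},{"x":0.05,"y":-0.01,"z":-0.98,"ax":0,"ay":-0.005,"az":0,"claw":0.3}]'
```

```text
clock: 23.65
tcp_pos: [600.2, -41.1, 24.1]
ee_rot: [3.129, -0.235, 0.008]
ft_force: [0.2, 0.4, 0.5]
width: 36.3
grasp_force: 59.9
```

```bash
python3 -m creep '[{"x":-0.04,"y":0.015,"z":-0.13,"ax":0,"ay":0,"az":0,"claw":0.3},{"x":-0.04,"y":0.015,"z":-0.18,"ax":0,"ay":0,"az":0,"claw":0.3},{"x":-0.04,"y":0.015,"z":-0.18,"ax":0,"ay":0,"az":0,"claw":0.3},{"x":-0.04,"y":0.015,"z":-0.18,"ax":0,"ay":0,"az":0,"claw":0.3}]'
```

```text
clock: 24.05
tcp_pos: [596.2, -39.4, 5.7]
ee_rot: [3.129, -0.235, 0.008]
ft_force: [0.0, 0.2, 0.5]
width: 36.6
grasp_force: 59.9
```

```bash
python3 -m creep '[{"x":0,"y":0,"z":-0.015,"ax":0,"ay":0,"az":0,"claw":0.3},{"x":0,"y":0,"z":-0.015,"ax":0,"ay":0,"az":0,"claw":0.56},{"x":0,"y":0,"z":-0.015,"ax":0,"ay":0,"az":0,"claw":0.56},{"x":0,"y":0,"z":0.3,"ax":0,"ay":0,"az":0,"claw":0.56},{"x":0,"y":0,"z":0.8,"ax":0,"ay":0,"az":0,"claw":0.56},{"x":0,"y":0,"z":1,"ax":0,"ay":0,"az":0,"claw":0.56}]'; python3 -m creep '[{"x":0,"y":0.3,"z":0.4,"ax":0,"ay":0,"az":0.09,"claw":0.7},{"x":0,"y":0.6,"z":0.8,"ax":0,"ay":0,"az":0.18,"claw":0.7},{"x":0,"y":0.98,"z":0.8,"ax":0,"ay":0,"az":0.27,"claw":0.7},{"x":0,"y":0.98,"z":0.8,"ax":0,"ay":0,"az":0.36,"claw":0.7}]' >/dev/null; python3 -m creep '[{"x":-0.1,"y":0.4,"z":0,"ax":0,"ay":0,"az":0.09,"claw":0.7},{"x":-0.3,"y":0.8,"z":0,"ax":0,"ay":0,"az":0.18,"claw":0.7},{"x":-0.3,"y":0.98,"z":0,"ax":0,"ay":0,"az":0.27,"claw":0.7},{"x":-0.3,"y":0.98,"z":0,"ax":0,"ay":0,"az":0.36,"claw":0.7},{"x":-0.3,"y":0.98,"z":0,"ax":0,"ay":0,"az":0.36,"claw":0.7}]'; python3 inblk.py; python3 - <<'E'
from h import *
z=np.load("d0.npz"); im,d,P=z["im"],z["d"],z["P"]
hs=cv2.cvtColor(im,cv2.COLOR_RGB2HSV); m=((d>0)&(abs(P[...,0]-485)<40)&(abs(P[...,1]-275)<48)&(P[...,2]>9)&(P[...,2]<24)).astype(np.uint8)
n,l,st,_=cv2.connectedComponentsWithStats(m); i=1+np.argmax(st[1:,4]); print("D",cv2.minAreaRect(P[l==i][:,:2].astype(np.float32)),st[i,4])
world([486,275.5,60],0)
E
```

```text
clock: 24.65
tcp_pos: [597.6, -39.6, 108.5]
ee_rot: [3.129, -0.235, 0.015]
ft_force: [-0.1, -0.7, 0.2]
width: 48.0
grasp_force: 0.0
clock: 25.55
tcp_pos: [564.9, 157.6, 184.4]
ee_rot: [2.769, 1.481, 0.006]
ft_force: [-0.1, -0.5, 0.2]
width: 59.9
grasp_force: 0.0
tray [637.8  -8.4] [178.3 179.3] yaw -8.6 2528 371
blk uv [-78.  -11.1] [320.4  52.1] 21.0 z 20.4 257
blk uv [ 38.  -39.8] [67.6 33.8] 1.5 z 20.8 251
blk uv [-38.5 -39.7] [66.9 32. ] 1.5 z 20.6 251
D ((485.6747131347656, 275.212646484375), (71.24549865722656, 37.72977066040039), 85.15821075439453) 317
d xyz [-0.79   1.184 -1.243] turn [-0.001  0.002  0.377] deg 33.9 j6 0.74 clk 25.6
```

```bash
sed -i 's/k=l==i; r=/k=(l==i)\&(d>0)\&(abs(u)<86)\&(abs(v)<86); r=/' inblk.py; python3 -m creep '[{"x":-0.2,"y":0.3,"z":0,"ax":0,"ay":0,"az":0.09,"claw":0.7},{"x":-0.5,"y":0.6,"z":0,"ax":0,"ay":0,"az":0.18,"claw":0.7},{"x":-0.79,"y":0.95,"z":-0.2,"ax":0,"ay":0,"az":0.27,"claw":0.7},{"x":-0.79,"y":1,"z":-0.5,"ax":0,"ay":0,"az":0.32,"claw":0.7},{"x":-0.79,"y":1,"z":-0.5,"ax":0,"ay":0,"az":0.32,"claw":0.7},{"x":-0.79,"y":1,"z":-0.5,"ax":0,"ay":0,"az":0.32,"claw":0.7}]';  python3 inblk.py; python3 -c "
from h import *
world([485.7,275.2,40],-4.8);world([485.7,275.2,0.5],-4.8)"
```

```text
clock: 26.2
tcp_pos: [486.6, 256.2, 134.4]
ee_rot: [2.319, 2.118, 0.005]
ft_force: [0.9, -0.7, 0.6]
width: 60.0
grasp_force: 0.0
tray [637.8  -8.2] [178.6 179.5] yaw -8.6 2522 368
blk uv [37.7 33.1] [67.3 33.5] 1.6 z 20.5 256
blk uv [ 38.3 -40. ] [68.  33.7] 1.4 z 20.6 250
blk uv [-38.7 -39.9] [65.8 32.1] 1.4 z 21.1 246
d xyz [-0.018  0.189 -0.952] turn [-0.002  0.003  0.004] deg 0.5 j6 0.45 clk 26.2
d xyz [-0.018  0.189 -1.347] turn [-0.002  0.003  0.004] deg 0.5 j6 0.45 clk 26.2
```

```bash
python3 -m creep '[{"x":-0.018,"y":0.189,"z":-0.3,"ax":0,"ay":0,"az":0,"claw":0.7},{"x":-0.018,"y":0.189,"z":-0.7,"ax":0,"ay":0,"az":0,"claw":0.7},{"x":-0.018,"y":0.189,"z":-0.95,"ax":0,"ay":0,"az":0,"claw":0.7},{"x":-0.018,"y":0.189,"z":-0.95,"ax":0,"ay":0,"az":0,"claw":0.7},{"x":-0.018,"y":0.189,"z":-0.95,"ax":0,"ay":0,"az":0,"claw":0.7}]' >/dev/null; python3 -c "
from h import *
world([485.7,275.2,1.5],-4.8)"
```

```text
d xyz [-0.004 -0.003 -0.391] turn [-0.002  0.003  0.004] deg 0.5 j6 0.48 clk 26.8
```

```bash
python3 -m creep '[{"x":0,"y":0,"z":-0.25,"ax":0,"ay":0,"az":0,"claw":0.7},{"x":0,"y":0,"z":-0.39,"ax":0,"ay":0,"az":0,"claw":0.7},{"x":0,"y":0,"z":-0.39,"ax":0,"ay":0,"az":0,"claw":0.7},{"x":0,"y":0,"z":-0.39,"ax":0,"ay":0,"az":0,"claw":0.3},{"x":0,"y":0,"z":-0.39,"ax":0,"ay":0,"az":0,"claw":0.3},{"x":0,"y":0,"z":-0.39,"ax":0,"ay":0,"az":0,"claw":0.3},{"x":0,"y":0,"z":-0.39,"ax":0,"ay":0,"az":0,"claw":0.3}]' 60; python3 -m creep '[{"x":0,"y":0,"z":0.3,"ax":0,"ay":0,"az":0,"claw":0.3},{"x":0.2,"y":-0.2,"z":0.6,"ax":0,"ay":0,"az":-0.09,"claw":0.3},{"x":0.4,"y":-0.4,"z":0.9,"ax":0,"ay":0,"az":-0.18,"claw":0.3},{"x":0.6,"y":-0.6,"z":1,"ax":0,"ay":0,"az":-0.27,"claw":0.3},{"x":0.6,"y":-0.8,"z":1,"ax":0,"ay":0,"az":-0.36,"claw":0.3},{"x":0.6,"y":-0.8,"z":1,"ax":0,"ay":0,"az":-0.36,"claw":0.3}]'; python3 -c "
from h import *
slot(-38,34,60)"
```

```text
clock: 27.45
tcp_pos: [486.3, 276.4, 2.7]
ee_rot: [2.314, 2.121, 0.014]
ft_force: [1.1, 0.2, 6.2]
width: 36.6
grasp_force: 60.7
clock: 28.05
tcp_pos: [545.3, 193.8, 101.9]
ee_rot: [2.816, 1.387, 0.009]
ft_force: [-0.9, -0.1, -0.5]
width: 36.5
grasp_force: 60.1
tray [638.   -8.2] [178.8 179.9] yaw -8.6 2528 384
floor pct [ 2.5  7.5 22.6]
slot [605.5  31.1]
d xyz [ 0.61  -1.639 -0.413] turn [ 0.001  0.003 -0.68 ] deg 61.2 j6 0.88 clk 28.1
```

```bash
python3 -m creep '[{"x":0.1,"y":-0.2,"z":0,"ax":0,"ay":0,"az":-0.09,"claw":0.3},{"x":0.2,"y":-0.4,"z":0,"ax":0,"ay":0,"az":-0.18,"claw":0.3},{"x":0.4,"y":-0.6,"z":0,"ax":0,"ay":0,"az":-0.27,"claw":0.3},{"x":0.6,"y":-0.8,"z":0,"ax":0,"ay":0,"az":-0.36,"claw":0.3}]' >/dev/null; python3 -m creep '[{"x":0,"y":-0.2,"z":0,"ax":0,"ay":0,"az":-0.08,"claw":0.3},{"x":0.01,"y":-0.4,"z":0,"ax":0,"ay":0,"az":-0.16,"claw":0.3},{"x":0.01,"y":-0.6,"z":0,"ax":0,"ay":0,"az":-0.24,"claw":0.3},{"x":0.01,"y":-0.83,"z":0,"ax":0,"ay":0,"az":-0.32,"claw":0.3},{"x":0.01,"y":-0.83,"z":-0.3,"ax":0,"ay":0,"az":-0.32,"claw":0.3},{"x":0.01,"y":-0.83,"z":-0.3,"ax":0,"ay":0,"az":-0.32,"claw":0.3},{"x":0.01,"y":-0.83,"z":-0.3,"ax":0,"ay":0,"az":-0.32,"claw":0.3}]'; python3 -c "
from h import *
world([605.5,31.1,5],81.4)"
```

```text
clock: 29.2
tcp_pos: [604.5, 33.8, 70.0]
ee_rot: [3.13, -0.232, 0.001]
ft_force: [0.6, 0.2, -0.4]
width: 36.4
grasp_force: 60.1
d xyz [ 0.01  -0.027 -0.65 ] turn [ 0.002  0.    -0.002] deg 0.2 j6 1.66 clk 29.2
```

```bash
python3 -m creep '[{"x":0.01,"y":-0.027,"z":-0.3,"ax":0,"ay":0,"az":0,"claw":0.3},{"x":0.01,"y":-0.027,"z":-0.5,"ax":0,"ay":0,"az":0,"claw":0.3},{"x":0.01,"y":-0.027,"z":-0.6,"ax":0,"ay":0,"az":0,"claw":0.3},{"x":0.01,"y":-0.027,"z":-0.62,"ax":0,"ay":0,"az":0,"claw":0.3},{"x":0.01,"y":-0.027,"z":-0.62,"ax":0,"ay":0,"az":0,"claw":0.3},{"x":0.01,"y":-0.027,"z":-0.62,"ax":0,"ay":0,"az":0,"claw":0.3}]'
```

```text
clock: 29.8
tcp_pos: [607.4, 30.2, 9.7]
ee_rot: [3.13, -0.234, 0.008]
ft_force: [-0.4, -0.1, -0.5]
width: 36.1
grasp_force: 60.1
```

Lower 2 mm, release, rise, and head back toward the cover with the fingers turned across.

```bash
python3 -m creep '[{"x":0,"y":0,"z":-0.025,"ax":0,"ay":0,"az":0,"claw":0.3},{"x":0,"y":0,"z":-0.025,"ax":0,"ay":0,"az":0,"claw":0.3}]'; python3 -m creep '[{"x":0,"y":0,"z":0,"ax":0,"ay":0,"az":0,"claw":0.56},{"x":0,"y":0,"z":0,"ax":0,"ay":0,"az":0,"claw":0.56},{"x":0,"y":0,"z":0.3,"ax":0,"ay":0,"az":0,"claw":0.56},{"x":0,"y":0,"z":0.8,"ax":0,"ay":0,"az":0,"claw":0.56},{"x":0,"y":0,"z":1,"ax":0,"ay":0,"az":0,"claw":0.56}]' >/dev/null; python3 -m creep '[{"x":0,"y":0.3,"z":0.4,"ax":0,"ay":0,"az":0.09,"claw":0.85},{"x":0,"y":0.6,"z":0.8,"ax":0,"ay":0,"az":0.18,"claw":0.85},{"x":-0.2,"y":0.9,"z":0.98,"ax":0,"ay":0,"az":0.27,"claw":0.85},{"x":-0.4,"y":0.9,"z":0.98,"ax":0,"ay":0,"az":0.36,"claw":0.85},{"x":-0.6,"y":0.9,"z":0.98,"ax":0,"ay":0,"az":0.45,"claw":0.85},{"x":-0.6,"y":0.9,"z":0.98,"ax":0,"ay":0,"az":0.45,"claw":0.85}]'; python3 inblk.py; python3 cov.py; python3 -c "
from h import *
for th in (1.8,1.85): chute([-92+100*np.cos(th),-1,37.5+100*np.sin(th)-18.7],across=True)"
```

```text
clock: 30.0
tcp_pos: [607.6, 30.1, 7.8]
ee_rot: [3.13, -0.234, 0.009]
ft_force: [-1.0, 0.2, 5.6]
width: 36.1
grasp_force: 60.9
clock: 31.1
tcp_pos: [543.5, 120.4, 204.1]
ee_rot: [3.018, 0.866, 0.003]
ft_force: [0.5, 0.0, -0.3]
width: 72.9
grasp_force: 0.0
tray [637.9  -8.2] [178.6 179.2] yaw -8.6 2169 371
blk uv [38.  33.1] [67.8 34. ] 1.5 z 20.2 257
blk uv [ 38.4 -39.9] [68.4 33.7] 0.9 z 20.7 248
blk uv [-39.1  30. ] [32.8 67.5] 89.8 z 21.0 254
blk uv [-39.  -39.7] [66.4 31.9] 1.9 z 20.5 251
cover pts 270 theta [1.749 1.789 1.816] rmax 99.0 y [-17.5   0.2  16.6]
d xyz [-0.948 -0.005 -0.436] turn [-0.152  0.09   0.625] deg 58.4 j6 1.11 clk 31.2
d xyz [-0.946  0.039 -0.46 ] turn [-0.152  0.09   0.625] deg 58.4 j6 1.11 clk 31.2
```

```bash
python3 -m creep '[{"x":-0.05,"y":0.1,"z":0.25,"ax":-0.02,"ay":0.013,"az":0.09,"claw":0.85},{"x":-0.1,"y":0.2,"z":0.25,"ax":-0.04,"ay":0.026,"az":0.18,"claw":0.85},{"x":-0.2,"y":0.38,"z":0.25,"ax":-0.06,"ay":0.04,"az":0.27,"claw":0.85},{"x":-0.4,"y":0.38,"z":0.25,"ax":-0.08,"ay":0.05,"az":0.36,"claw":0.85},{"x":-0.4,"y":0.38,"z":0.25,"ax":-0.08,"ay":0.05,"az":0.36,"claw":0.85}]' >/dev/null; python3 -c "
from h import *
F,o=fr(); p=np.array([453.5,137.7,153.6]); t=(p-o)@F; print(t, np.arctan2(t[2]+18.7-37.5,t[0]+92), np.hypot(t[2]+18.7-37.5,t[0]+92))
chute(t+[0,0,75],across=True)"
```

```text
[-1.34048796e+02  1.09895684e-01  1.14185146e+02] 1.9859997865400048 104.24215695536249
d xyz [-0.514 -0.02  -0.023] turn [-0.071  0.034  0.263] deg 24.7 j6 0.73 clk 31.7
```

```bash
python3 -m creep '[{"x":-0.2,"y":0,"z":0,"ax":-0.025,"ay":0.012,"az":0.09,"claw":0.85},{"x":-0.4,"y":-0.05,"z":0,"ax":-0.05,"ay":0.024,"az":0.18,"claw":0.85},{"x":-0.514,"y":-0.1,"z":0,"ax":-0.071,"ay":0.034,"az":0.263,"claw":0.85},{"x":-0.514,"y":-0.1,"z":0,"ax":-0.071,"ay":0.034,"az":0.263,"claw":0.85},{"x":-0.514,"y":-0.1,"z":0,"ax":-0.071,"ay":0.034,"az":0.263,"claw":0.85}]' >/dev/null; python3 -c "
from h import *
chute([-123,-0.5,113.8],across=True)
F,o=fr()
for th in [1.9,1.8,1.6,1.4,1.2,1.0,.8,.6,.45]:
    d=F@np.array([100*(np.cos(th)-np.cos(1.9)),0,100*(np.sin(th)-np.sin(1.9))])/100; print(th,d.round(3))
"
```

```text
d xyz [-0.039 -0.212 -0.729] turn [-0.001  0.003  0.004] deg 0.5 j6 0.44 clk 32.2
1.9 [0. 0. 0.]
1.8 [-0.002 -0.086  0.051]
1.6 [-0.008 -0.27   0.128]
1.4 [-0.013 -0.466  0.165]
1.2 [-0.019 -0.666  0.164]
1.0 [-0.024 -0.861  0.122]
0.8 [-0.029 -1.044  0.043]
0.6 [-0.034 -1.208 -0.071]
0.45 [-0.037 -1.314 -0.177]
```

```bash
python3 -m creep '[{"x":-0.039,"y":-0.1,"z":-0.3,"ax":0,"ay":0,"az":0,"claw":0.85},{"x":-0.039,"y":-0.18,"z":-0.6,"ax":0,"ay":0,"az":0,"claw":0.85},{"x":-0.039,"y":-0.212,"z":-0.729,"ax":0,"ay":0,"az":0,"claw":0.85},{"x":-0.039,"y":-0.212,"z":-0.729,"ax":0,"ay":0,"az":0,"claw":0.85},{"x":-0.039,"y":-0.212,"z":-0.729,"ax":0,"ay":0,"az":0,"claw":0.85}]'; python3 -m creep '[{"x":0,"y":0,"z":0,"ax":0,"ay":0,"az":0,"claw":0.45},{"x":0,"y":0,"z":0,"ax":0,"ay":0,"az":0,"claw":0.45},{"x":0,"y":0,"z":0,"ax":0,"ay":0,"az":0,"claw":0.45},{"x":0,"y":0,"z":0,"ax":0,"ay":0,"az":0,"claw":0.45}]' 30;  python3 -c "
from h import *
F,o=fr();t=(env.read_state()['tcp_pos']-o)@F; print(t, np.arctan2(t[2]+18.7-37.5,t[0]+92), np.hypot(t[2]+18.7-37.5,t[0]+92))"
```

```text
clock: 32.7
tcp_pos: [452.6, 126.7, 156.3]
ee_rot: [2.116, 2.048, -0.273]
ft_force: [-0.1, 0.2, 1.0]
width: 72.4
grasp_force: 0.0
clock: 33.1
tcp_pos: [453.1, 127.5, 157.2]
ee_rot: [2.112, 2.05, -0.268]
ft_force: [4.5, 1.5, 4.0]
width: 44.8
grasp_force: 32.1
[-1.23212161e+02  1.16388295e-02  1.15054872e+02] 1.8843640060714086 101.18892867203057
```

```bash
python3 -m creep '[{"x":-0.002,"y":-0.086,"z":0.051,"ax":0,"ay":0,"az":0,"claw":0.45},{"x":-0.005,"y":-0.178,"z":0.095,"ax":0,"ay":0,"az":0,"claw":0.45},{"x":-0.008,"y":-0.27,"z":0.128,"ax":0,"ay":0,"az":0,"claw":0.45},{"x":-0.01,"y":-0.368,"z":0.151,"ax":0,"ay":0,"az":0,"claw":0.45},{"x":-0.013,"y":-0.466,"z":0.165,"ax":0,"ay":0,"az":0,"claw":0.45},{"x":-0.016,"y":-0.566,"z":0.169,"ax":0,"ay":0,"az":0,"claw":0.45},{"x":-0.019,"y":-0.666,"z":0.164,"ax":0,"ay":0,"az":0,"claw":0.45}]'; python3 -m creep '[{"x":-0.003,"y":-0.098,"z":-0.016,"ax":0,"ay":0,"az":0,"claw":0.45},{"x":-0.005,"y":-0.195,"z":-0.042,"ax":0,"ay":0,"az":0,"claw":0.45},{"x":-0.008,"y":-0.29,"z":-0.078,"ax":0,"ay":0,"az":0,"claw":0.45},{"x":-0.01,"y":-0.378,"z":-0.121,"ax":0,"ay":0,"az":0,"claw":0.45},{"x":-0.013,"y":-0.463,"z":-0.175,"ax":0,"ay":0,"az":0,"claw":0.45},{"x":-0.015,"y":-0.542,"z":-0.235,"ax":0,"ay":0,"az":0,"claw":0.45},{"x":-0.018,"y":-0.648,"z":-0.341,"ax":0,"ay":0,"az":0,"claw":0.45},{"x":-0.018,"y":-0.648,"z":-0.341,"ax":0,"ay":0,"az":0,"claw":0.45}]';  python3 -c "
from h import *
F,o=fr();t=(env.read_state()['tcp_pos']-o)@F; print(t, np.arctan2(t[2]+18.7-37.5,t[0]+92), np.hypot(t[2]+18.7-37.5,t[0]+92))"
```

```text
clock: 33.8
tcp_pos: [451.1, 62.0, 172.7]
ee_rot: [2.114, 2.052, -0.265]
ft_force: [5.0, 5.3, -1.5]
width: 45.4
grasp_force: 31.9
clock: 34.6
tcp_pos: [448.9, -6.4, 138.1]
ee_rot: [2.11, 2.049, -0.274]
ft_force: [6.8, -1.6, 2.6]
width: 45.0
grasp_force: 30.5
[ 1.24840438 -0.41362092 61.92165218] 0.43314950372914535 102.73627308063266
```

```bash
python3 -m creep '[{"x":0,"y":0,"z":0,"ax":0,"ay":0,"az":0,"claw":0.85},{"x":0,"y":0,"z":0,"ax":0,"ay":0,"az":0,"claw":0.85},{"x":0,"y":0.08,"z":0.3,"ax":0,"ay":0,"az":0,"claw":0.85},{"x":0,"y":0.16,"z":0.6,"ax":0,"ay":0,"az":0,"claw":0.85},{"x":0,"y":0.16,"z":0.6,"ax":0,"ay":0,"az":0,"claw":0},{"x":0,"y":0.16,"z":0.6,"ax":0,"ay":0,"az":0,"claw":0},{"x":0,"y":0.16,"z":0.6,"ax":0,"ay":0,"az":0,"claw":0}]' 30; python3 -c "
from h import *
for z in (90,50,41): chute([2,0,z],across=True)"
```

```text
clock: 35.3
tcp_pos: [445.6, 11.3, 196.9]
ee_rot: [2.114, 2.053, -0.28]
ft_force: [0.1, -1.5, -0.4]
width: 29.4
grasp_force: 0.0
d xyz [ 0.039 -0.112 -0.315] turn [-0.    -0.001  0.001] deg 0.1 j6 0.21 clk 35.3
d xyz [ 0.036 -0.215 -0.701] turn [-0.    -0.001  0.001] deg 0.1 j6 0.21 clk 35.3
d xyz [ 0.035 -0.238 -0.788] turn [-0.    -0.001  0.001] deg 0.1 j6 0.21 clk 35.3
```

```bash
python3 -m creep '[{"x":0.039,"y":-0.05,"z":-0.1,"ax":0,"ay":0,"az":0,"claw":0},{"x":0.039,"y":-0.112,"z":-0.3,"ax":0,"ay":0,"az":0,"claw":0},{"x":0.036,"y":-0.15,"z":-0.45,"ax":0,"ay":0,"az":0,"claw":0},{"x":0.036,"y":-0.18,"z":-0.58,"ax":0,"ay":0,"az":0,"claw":0},{"x":0.036,"y":-0.215,"z":-0.7,"ax":0,"ay":0,"az":0,"claw":0},{"x":0.035,"y":-0.228,"z":-0.75,"ax":0,"ay":0,"az":0,"claw":0},{"x":0.035,"y":-0.238,"z":-0.788,"ax":0,"ay":0,"az":0,"claw":0},{"x":0.035,"y":-0.238,"z":-0.788,"ax":0,"ay":0,"az":0,"claw":0}]'; python3 -c "
from h import *
F,o=fr();t=(env.read_state()['tcp_pos']-o)@F; print(t)"
```

```text
clock: 36.1
tcp_pos: [450.4, -12.6, 118.7]
ee_rot: [2.114, 2.052, -0.277]
ft_force: [0.6, 0.4, 0.6]
width: 0.0
grasp_force: 0.0
[ 2.09692337  1.18993077 41.59767453]
```

```bash
python3 -m creep '[{"x":0,"y":-0.003,"z":-0.015,"ax":0,"ay":0,"az":0,"claw":0},{"x":0,"y":-0.003,"z":-0.015,"ax":0,"ay":0,"az":0,"claw":0}]'; python3 -m creep '[{"x":0,"y":-0.003,"z":-0.015,"ax":0,"ay":0,"az":0,"claw":0},{"x":0,"y":-0.003,"z":-0.015,"ax":0,"ay":0,"az":0,"claw":0}]';python3 cov.py
```

```text
clock: 36.3
tcp_pos: [451.0, -12.6, 118.2]
ee_rot: [2.113, 2.051, -0.274]
ft_force: [-0.3, 0.1, 0.4]
width: -0.2
grasp_force: 0.0
clock: 36.5
tcp_pos: [451.3, -12.8, 117.5]
ee_rot: [2.113, 2.051, -0.273]
ft_force: [-1.7, 2.3, 5.1]
width: -0.1
grasp_force: 2.9
cover pts 53 theta [-0.032  0.014  0.037] rmax 110.0 y [-18.5  -5.4  18.6]
```

Contact with the cover nearly shut. I press until the force says it is seated.

```bash
python3 -m creep '[{"x":0,"y":-0.004,"z":-0.015,"ax":0,"ay":0,"az":0,"claw":0},{"x":0,"y":-0.004,"z":-0.015,"ax":0,"ay":0,"az":0,"claw":0}]'; python3 -m creep '[{"x":0,"y":-0.004,"z":-0.015,"ax":0,"ay":0,"az":0,"claw":0},{"x":0,"y":-0.004,"z":-0.015,"ax":0,"ay":0,"az":0,"claw":0}]'
```

```text
clock: 36.75
tcp_pos: [451.4, -12.8, 117.3]
ee_rot: [2.113, 2.05, -0.272]
ft_force: [-3.9, 5.0, 14.9]
width: 0.1
grasp_force: 8.0
clock: 36.95
tcp_pos: [451.4, -12.9, 117.0]
ee_rot: [2.114, 2.049, -0.271]
ft_force: [-7.2, 7.7, 25.2]
width: 0.2
grasp_force: 13.2
```

The force climbs at a fixed position, so the cover is seated. Retreat and verify.

```bash
python3 -m creep '[{"x":0,"y":0.05,"z":0.2,"ax":0,"ay":0,"az":0,"claw":0},{"x":0,"y":0.15,"z":0.6,"ax":0,"ay":0,"az":0,"claw":0},{"x":0,"y":0.15,"z":1,"ax":0,"ay":0,"az":0,"claw":0},{"x":-0.3,"y":0.15,"z":1,"ax":0,"ay":0,"az":0,"claw":0},{"x":-0.7,"y":0.15,"z":1,"ax":0,"ay":0,"az":0,"claw":0},{"x":-0.95,"y":0.15,"z":1,"ax":0,"ay":0,"az":0,"claw":0}]' >/dev/null; python3 -m creep '[{"x":0,"y":-0.4,"z":0.3,"ax":0,"ay":0,"az":0,"claw":0},{"x":0,"y":-0.9,"z":0.3,"ax":0,"ay":0,"az":0,"claw":0},{"x":0,"y":-0.9,"z":0.3,"ax":0,"ay":0,"az":0,"claw":0}]' >/dev/null;  python3 -m creep '[{"x":0,"y":-0.4,"z":0,"ax":0,"ay":0,"az":0,"claw":0},{"x":0,"y":-0.9,"z":0,"ax":0,"ay":0,"az":0,"claw":0},{"x":0,"y":-0.9,"z":0,"ax":0,"ay":0,"az":0,"claw":0}]'; python3 cov.py; python3 inblk.py; python3 -c "
from h import *
snap('top','p4.png',None,1.4)"
```

```text
clock: 38.15
tcp_pos: [355.5, -183.9, 244.1]
ee_rot: [2.12, 2.041, -0.278]
ft_force: [-0.3, 1.9, -0.6]
width: 0.1
grasp_force: 0.0
cover pts 518 theta [-0.031  0.008  0.051] rmax 110.0 y [-18.3  -0.1  18.8]
tray [637.8  -8.2] [178.4 179.7] yaw -8.6 2168 384
blk uv [38.5 33. ] [67.2 33.7] 1.6 z 20.7 256
blk uv [ 37.6 -40.1] [67.7 33.8] 1.5 z 20.9 249
blk uv [-39.3  30.3] [67.4 32.8] 0.3 z 20.8 257
blk uv [-38.7 -39.7] [66.5 32. ] 1.9 z 20.9 250
```

View pics/p4.png

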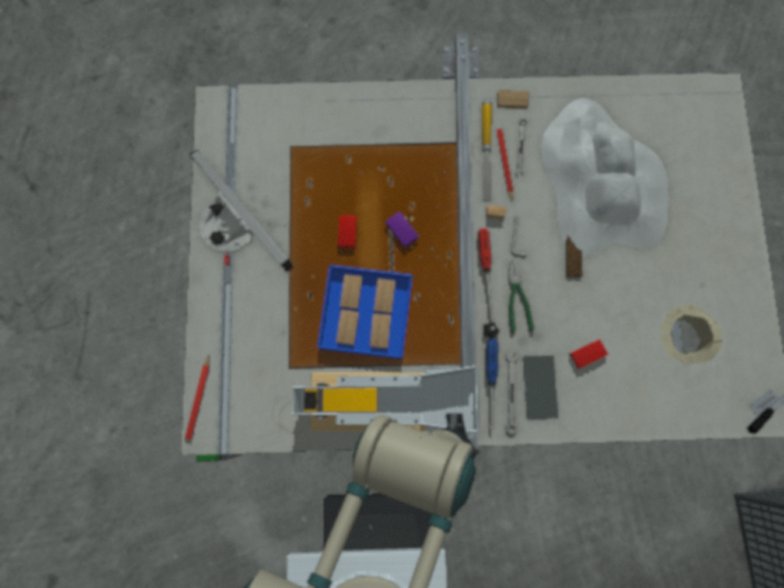

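The four blocks lie flat in the tray at about (365,312), and the cover is shut flush at (350,400). The pencil at (197,400), the screwdriver at (491,370) and the spanner at (512,390) are untouched. Handing in.

```bash
python3 -c "
from rig import env
print(env.finish_job())"
```

```text
the job is handed in; nothing more can be done
None
```

The job is handed in, at about 38 s of the 210 s allowed: all four beech blocks lie flat side by side in the blue tray, the cover is shut flush, and the pencil, screwdriver and spanner are where they lay; no verdict was shown.

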